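# Stir the drying pellets and crack the document box open for airing

## Robot

A 7-joint arm with a two-finger parallel gripper is mounted at the origin on the work surface. World frame = base frame: x ahead of the robot, y to its left, z up, the work surface at z = 0. Lengths are in m, angles in degrees, forces in N, time in s.
With the tool pointing down it reaches from about 0.425 to 1.025 m from the base axis. Payload 3.6 kg.
Tool frame: the origin (TCP) lies on the centre line of the jaws, within the pads' length; the fingertips stand 11 mm ahead of it and the grasp point (between the pads) lies 8 mm behind it; z points along the fingers, y is the direction in which the jaws open and shut (so a half turn about z gives the same grasp; the last joint's range is limited). The gripper opens to 85 mm and grips with 20 to 120 N. Pads are 22 mm wide; open, the fingers measure 114 mm over their backs; the gripper's body (76 mm by 85 mm) begins 54 mm behind the grasp point. The pads swing forward as they close: fully open they stand 13 mm farther back than shut.
Start: joints at [-73.826, 33.873, 2.773, 92.16, -1.908, 54.013, -1.931], TCP at [0.266, 0.674, 0.242] pointing down, gripper open.
Joint ranges: [-153.93, 153.93], [-27.13, 128.08], [-72.61, 78.16], [10.71, 143.7], [-87.88, 267.88], [4.46, 118.87], [-176.78, 176.78]. Speed limits (degrees/s): [147.25, 147.25, 180, 180, 180, 180, 180].

## Interface

Orientations are given as a 3x3 rotation matrix whose columns are the frame's x, y, z axes.
In Python, from bench import read_state, get_image, camera_info, hand_in gives the robot as it stands. The module is installed in compiled form; this text tells all that it offers.
- The arm moves only by the tool apply_moves, never from a script. Its argument "targets" is one flat list of numbers, 4 for each row, row after row: the shift along the world's x, y, z in cm, then the turn about the world's z in rad. In form: [tx, ty, tz, turn, tx, ty, tz, turn, ...]. A call has 1 to 8 rows; each row shifts and turns the pose as measured when the row begins; what a row does not reach is not made up. A row lasts 1/10 s, in which the tool goes at most 50 mm and 8.59 degrees, less where a joint would pass 70% of its speed; a pose out of reach is approached as far as the arm can. A call is refused whole if a number of a shift passes 5 or a number of a turn 0.15, either way. A call with a gripper value outside its range is refused whole. "grip" is the finger opening in cm, from 0 to 8.54, set as the call begins (left out, the last holds). The fingers move at their own pace and stop on an object; "squeeze" is the grip in N (left out, the last holds). Time passes only in rows, so rows that do not move let the fingers close. It gives the time, the measured TCP pose, the force and the opening at its end, in the units of the state.
- read_state(): the state, without advancing time (a new reading comes with each control period).
- get_image(name): name is "scene" or "top" or "wrist"; returns the picture (400x640x3 uint8, red, green, blue); there is no depth.
- camera_info(name): a dict with "fx", "fy", "cx", "cy" (pixels), "eye" and "attitude" of the camera in the world; the wrist camera has in their place "T_tool_cam" (4x4, takes a point from camera to tool coordinates, whose origin is the TCP and whose axes are the flange's). Camera axes: x right, y down, z forward; pixel columns grow to the right and rows downward; lengths in m; the calibration is good to about 2 mm. A picture is of the moment at which its call begins: read the wrist's pose just before it. camera_info takes no time and is no camera call.
- hand_in(): hands the job in, once; it reports no verdict.
The state is a dict: "t": time; "joint_positions": joint angles; "qvel": joint speeds; "effort": joint torques, N m; "position": TCP position; "orientation": TCP orientation; "wrist_force": force on the tool from outside, world axes, zero at the start; "ft_torque": the same for the moment, N m; "grip_width": finger opening in m.
Only numpy, scipy, OpenCV 4.12 (cv2) and the standard library are available. Lean on these libraries where they do the work, as an engineer would, in place of code of your own. Each camera call takes 0.05 s, during which the arm holds its last target.

## Task

Air the sealed document box: first take the wooden rod from its block and stir the drying pellets in the dish with it until most of them lie at least a pellet's width from where they were, without pushing any out or touching them with the fingers, and stand the rod back in its block, all the way down. Then pull the box's lid free of its sticky seal and finish while holding it slightly open, with a gap of about 30 mm at its front edge; it must never fly wide open (more than 60 mm). Leave the books, the mug and the notebook where they are.

Things in the scene. Friction and masses are not known exactly. Their poses are not given: they have to be found in the camera images.
- drybox: White plastic tub with a black rubber seal round its rim and a grey lid, fixed: 230 (x) x 200 (y) mm, 108 mm high to the lid's top. Origin: centre of its underside. Its x axis points from the lid's front edge to the hinge at the back; at yaw 0 the front faces the robot.
- lid (a joint): Angle of the tub's grey lid, rad: 0 shut, grows as the front edge rises, stop at 0.45. The front edge is 246 mm from the hinge line: gap = 246 mm x angle (30 mm = 0.12 rad). The shut lid resists a pull straight up at the bar with a peak of 13 to 20 N in the first 5 mm of gap; from about 10 mm on the seal is free and only the lid's weight (0.5 kg, 3 to 6 N at the bar) is left. Let go, it falls back onto the seal.
- lid_bar (a point): Middle of the round steel handle bar on the lid (it moves with the lid): 12 mm thick, along the tub's y axis, 88 mm free between two posts, axis 37 mm above the lid's top (145 mm above the table when shut), 31 mm free beneath. 215 mm in front of the hinge line and 51 mm above it when shut. Can be pinched from above, one finger before and one behind it.
- lid_hinge (a point): Middle of the lid's hinge line at the back of the tub, 94 mm above the table; its axes are the tub's.
- dish: Round white ceramic dish with upright walls, fixed: outer diameter 116 mm, 40 mm high, walls 4 mm, floor 5 mm thick. Origin: centre of its underside.
- stand: Square wooden block, 50 x 50 x 80 mm high, fixed, with one vertical hole of 18 mm through its middle. Origin: centre of its underside.
- stand_hole0 (a point): Centre of the mouth of the block's hole, 80 mm above the table, widened by a 3 mm chamfer; z up.
- rod: Loose wooden rod, 130 mm long, 60 g, upright in the block. Origin: centre of its lower tip; z runs along it to the handle. From the tip: round, 12 mm thick for 70 mm; a collar 30 mm wide from 70 to 78 mm, which rests on the block's top (tip then 10 mm above the table); a square handle, 18 x 18 mm, sides along its x and y, from 78 to 130 mm.
- books: Two books lying in a pile, 130 x 180 x 40 mm, loose; not part of the job.
- tumbler: White mug, 72 mm diameter, 100 mm high, loose; not part of the job.
- notebook: Notebook with a pen on it, 170 x 120 x 23 mm, loose; not part of the job.
- pellet0_center (a point): Centre of one of six equal loose terracotta drying pellets in the dish: upright cylinders 18 mm in diameter, 15 mm high, 10 g. They slide when pushed.
- pellet1_center (a point): Centre of one of six equal loose terracotta drying pellets in the dish: upright cylinders 18 mm in diameter, 15 mm high, 10 g. They slide when pushed.
- pellet2_center (a point): Centre of one of six equal loose terracotta drying pellets in the dish: upright cylinders 18 mm in diameter, 15 mm high, 10 g. They slide when pushed.
- pellet3_center (a point): Centre of one of six equal loose terracotta drying pellets in the dish: upright cylinders 18 mm in diameter, 15 mm high, 10 g. They slide when pushed.
- pellet4_center (a point): Centre of one of six equal loose terracotta drying pellets in the dish: upright cylinders 18 mm in diameter, 15 mm high, 10 g. They slide when pushed.
- pellet5_center (a point): Centre of one of six equal loose terracotta drying pellets in the dish: upright cylinders 18 mm in diameter, 15 mm high, 10 g. They slide when pushed.
Things that resemble listed ones, but are neither listed nor needed, are in the scene too. Several things have the shape of the stand; the one meant has the colours described above.

How it is judged (in metres and radians):
On the way, in this order (a step that is already met when the one before it is completed fails the run):
1. with the rod's tip in the dish, at least four of the six pellets lie 18 mm or more from where they lay (horizontal distance between rod and dish below 0.055 m and height (world z) of rod below 0.03 m and (distance of each of pellet0_center, pellet1_center, pellet2_center, pellet3_center from where it was at the start of the episode above 0.018 m or distance of each of pellet0_center, pellet1_center, pellet2_center, pellet4_center from where it was at the start of the episode above 0.018 m or distance of each of pellet0_center, pellet1_center, pellet2_center, pellet5_center from where it was at the start of the episode above 0.018 m or distance of each of pellet0_center, pellet1_center, pellet3_center, pellet4_center from where it was at the start of the episode above 0.018 m or distance of each of pellet0_center, pellet1_center, pellet3_center, pellet5_center from where it was at the start of the episode above 0.018 m or distance of each of pellet0_center, pellet1_center, pellet4_center, pellet5_center from where it was at the start of the episode above 0.018 m or distance of each of pellet0_center, pellet2_center, pellet3_center, pellet4_center from where it was at the start of the episode above 0.018 m or distance of each of pellet0_center, pellet2_center, pellet3_center, pellet5_center from where it was at the start of the episode above 0.018 m or distance of each of pellet0_center, pellet2_center, pellet4_center, pellet5_center from where it was at the start of the episode above 0.018 m or distance of each of pellet0_center, pellet3_center, pellet4_center, pellet5_center from where it was at the start of the episode above 0.018 m or distance of each of pellet1_center, pellet2_center, pellet3_center, pellet4_center from where it was at the start of the episode above 0.018 m or distance of each of pellet1_center, pellet2_center, pellet3_center, pellet5_center from where it was at the start of the episode above 0.018 m or distance of each of pellet1_center, pellet2_center, pellet4_center, pellet5_center from where it was at the start of the episode above 0.018 m or distance of each of pellet1_center, pellet3_center, pellet4_center, pellet5_center from where it was at the start of the episode above 0.018 m or distance of each of pellet2_center, pellet3_center, pellet4_center, pellet5_center from where it was at the start of the episode above 0.018 m)), for 0.1 s.
2. the rod stands in its block again, all the way down, let go (horizontal distance between rod and stand_hole0 below 0.008 m and z of rod in the frame of stand_hole0 below -0.06 m and angle between rod's own z axis and vertical below 0.2 rad and contact force between the fingers and rod below 0.1 N), for 0.2 s.
3. the lid is broken free of its seal while the robot holds it: front edge up by 13 mm (value of joint lid above 0.055 rad and contact force between the fingers and drybox above 1 N), for 0.1 s.
At the end, for the whole second after the job is handed in: The robot holds the lid with its fingers, at rest, with a gap of 18 to 44 mm (0.073 to 0.18 rad) at the front edge; the rod stands upright in its block with its tip at least 60 mm down the hole; all six pellets are in the dish (value of joint lid between 0.073 and 0.18 rad and contact force between the fingers and drybox above 1 N and contact force between rod and drybox below 0.1 N and velocity of joint lid between -0.1 and 0.1 rad/s and horizontal distance between rod and stand_hole0 below 0.008 m and z of rod in the frame of stand_hole0 below -0.06 m and angle between rod's own z axis and vertical below 0.2 rad and horizontal distance between each of pellet0_center, pellet1_center, pellet2_center, pellet3_center, pellet4_center, pellet5_center and dish below 0.055 m and height (world z) of each of pellet0_center, pellet1_center, pellet2_center, pellet3_center, pellet4_center, pellet5_center below 0.04 m); the arm keeps its last pose, push and grip.
It fails at once if the lid opened wide: more than 60 mm at the front edge (0.25 rad) (value of joint lid above 0.25 rad).
It fails at once if a pellet pushed out of the dish (horizontal distance between any of pellet0_center, pellet1_center, pellet2_center, pellet3_center, pellet4_center, pellet5_center and dish above 0.062 m).
It fails at once if the pellets touched with the fingers (contact force between the fingers and pellet0 above 0.3 N or contact force between the fingers and pellet1 above 0.3 N or contact force between the fingers and pellet2 above 0.3 N or contact force between the fingers and pellet3 above 0.3 N or contact force between the fingers and pellet4 above 0.3 N or contact force between the fingers and pellet5 above 0.3 N).
It fails at once if a bystander moved by more than 20 mm (distance of any of books, tumbler, notebook from where it was at the start of the episode above 0.02 m).
It also fails if it takes over 64 s, if anything falls off the work surface, if the arm or the gripper's body presses on something with over 40 N, if the wrist force passes 120 N, or if a joint passes its speed limit or range.

## Working session

There is one attempt and no reset: what is moved stays moved. The work goes in short steps, Python scripts to look and compute and a tool call to move; the robot and the scene stay as the last step left them, time stands still between calls to the robot, and variables do not carry over. Pictures are saved under pics/ and viewed, and the job is handed in when it is done.

Besides the shell and the picture viewer there is one more tool, called after "Call:" as a command line: name --argument value ..., lists and objects as JSON in quotes. apply_moves: Moves the arm, as the interface text tells. Its arguments: {"type":"object","properties":{"targets":{"type":"array","items":{"type":"number"}},"grip":{"type":"number"},"squeeze":{"type":"number"}},"required":["targets"]}

```bash
mkdir -p pics
python3 - <<'E'
from bench import *
import cv2
for n in ("scene","top","wrist"):
    if n=="wrist": print(read_state())
    cv2.imwrite(f"pics/{n}0.png",get_image(n)[:,:,::-1]); print(n,camera_info(n))
E
```

```text
scene {'fx': 459.0575620486947, 'fy': 459.0575620486947, 'cx': 322.9143529848296, 'cy': 200.64224177390554, 'eye': array([1.10652598, 0.77198358, 1.12268779]), 'attitude': array([[-0.80165034,  0.43196618, -0.41323353],
       [ 0.5977917 ,  0.5777147 , -0.55577945],
       [-0.00134684, -0.69256836, -0.72135099]])}
top {'fx': 465.864185622353, 'fy': 465.864185622353, 'cx': 321.9546306529855, 'cy': 204.0960543108451, 'eye': array([ 0.3628028 , -0.00395067,  1.69983562]), 'attitude': array([[-8.95215838e-04, -9.94640652e-01,  1.03388450e-01],
       [-9.99988309e-01,  1.38170763e-03,  4.63395287e-03],
       [-4.75197052e-03, -1.03383093e-01, -9.94630260e-01]])}
{'t': 0.1, 'joint_positions': array([-73.82548731,  33.92120655,   2.76871221,  92.22945176,
        -1.90966906,  54.01330063,  -1.93109421]), 'qvel': array([-0.02825172, -0.08826693,  0.01229063, -0.21768529, -0.0451688 ,
        0.00724451,  0.07666826]), 'effort': array([ 3.78009165e-03, -5.49996865e+01,  1.55343946e+00, -1.98824286e+01,
        9.82625876e-03,  3.85032457e-03,  8.10625833e-08]), 'position': array([0.26581141, 0.67372541, 0.24124388]), 'orientation': array([[-9.30230551e-01,  3.66975050e-01, -6.58840767e-04],
       [ 3.66975628e-01,  9.30228518e-01, -1.94754421e-03],
       [-1.01827665e-04, -2.05344363e-03, -9.99997886e-01]]), 'wrist_force': array([-0.08287965, -0.14471989, -0.05323798]), 'ft_torque': array([-0.02653579,  0.0103288 , -0.03056529]), 'grip_width': 0.08551933121568074}
wrist {'fx': 281.4773384432875, 'fy': 281.4773384432875, 'cx': 321.4288224968053, 'cy': 201.8681854384149, 'T_tool_cam': array([[ 1.86342427e-03, -9.63485541e-01, -2.67753880e-01,
         6.57165468e-02],
       [ 9.99997791e-01,  1.53509886e-03,  1.43555195e-03,
         5.43189692e-04],
       [-9.72104875e-04, -2.67755964e-01,  9.63486273e-01,
        -1.31120170e-01],
       [ 0.00000000e+00,  0.00000000e+00,  0.00000000e+00,
         1.00000000e+00]])}
```

View pics/scene0.png

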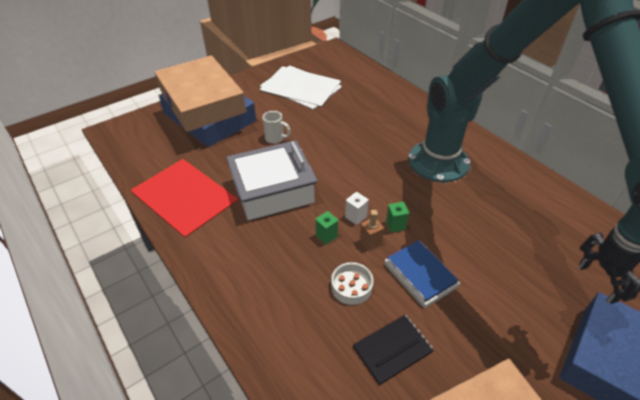

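View pics/top0.png

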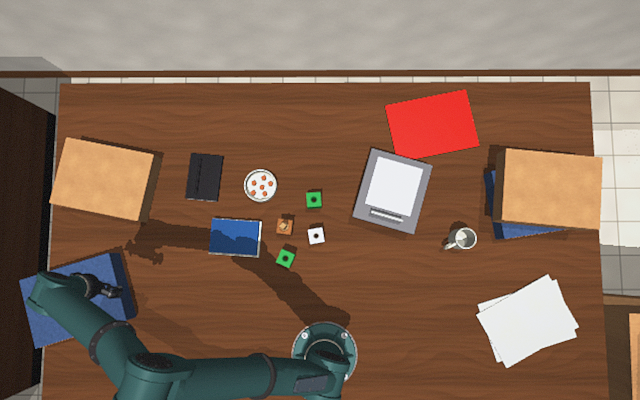

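View pics/wrist0.png

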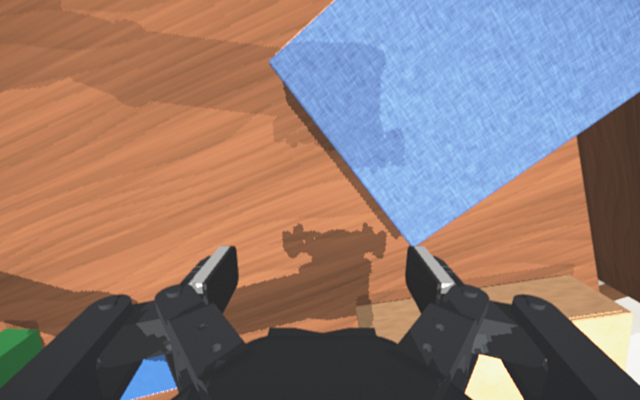

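The four block-shaped things in the top view are green at (314,199), green at (286,258), white at (316,236) and brown wood at (285,226). The wooden one has the rod in it, so it fits the description; I'll confirm that in a crop. The dish is at (261,185), the drybox at (392,190), and the mug, the blue books and the black notebook are nearby.

```bash
cat > h.py <<'E'
import numpy as np, cv2
from bench import *
def cam(n,st=None):
    c=camera_info(n)
    if n=="wrist":
        T=np.array(c["T_tool_cam"]); R=np.array(st["orientation"]); p=np.array(st["position"])
        return c,R@T[:3,3]+p,R@T[:3,:3]
    return c,np.array(c["eye"]),np.array(c["attitude"])
def ray(n,u,v,z,st=None):
    c,e,A=cam(n,st); d=A@np.array([(u-c["cx"])/c["fx"],(v-c["cy"])/c["fy"],1]); return (e+d*(z-e[2])/d[2])
def proj(n,P,st=None):
    c,e,A=cam(n,st); q=A.T@(np.array(P)-e); return c["cx"]+c["fx"]*q[0]/q[2],c["cy"]+c["fy"]*q[1]/q[2]
E
python3 - <<'E'
from h import *
t=cv2.imread("pics/top0.png");s=cv2.imread("pics/scene0.png")
a=cv2.resize(t[150:280,200:340],None,fx=4,fy=4,interpolation=cv2.INTER_CUBIC)
cv2.imwrite("pics/c1.png",a)
cv2.imwrite("pics/c2.png",cv2.resize(s[180:310,310:450],None,fx=4,fy=4,interpolation=cv2.INTER_CUBIC))
cv2.imwrite("pics/c3.png",cv2.resize(t[135:255,340:490],None,fx=5,fy=5,interpolation=cv2.INTER_CUBIC))
print("rod top",ray("top",285,226,.14),"scene",ray("scene",374,213,.14))
print("dish",ray("top",261,185,.04),ray("scene",352,282,.04))
for p in [(373,147),(431,163),(352,216),(416,234)]: print(ray("top",*p,.108))
print("bar",ray("top",387,216,.145))
E
```

```text
rod top [0.45131386 0.12722743 0.14      ] scene [0.45487148 0.14304965 0.14      ]
dish [0.60475305 0.2231437  0.04      ] [0.6095835  0.23906947 0.04      ]
[ 0.72766524 -0.17424477  0.108     ]
[ 0.67083803 -0.37432123  0.108     ]
[ 0.48713217 -0.09941153  0.108     ]
[ 0.42532066 -0.31708081  0.108     ]
bar [ 0.48409407 -0.21421316  0.145     ]
```

View pics/c1.png

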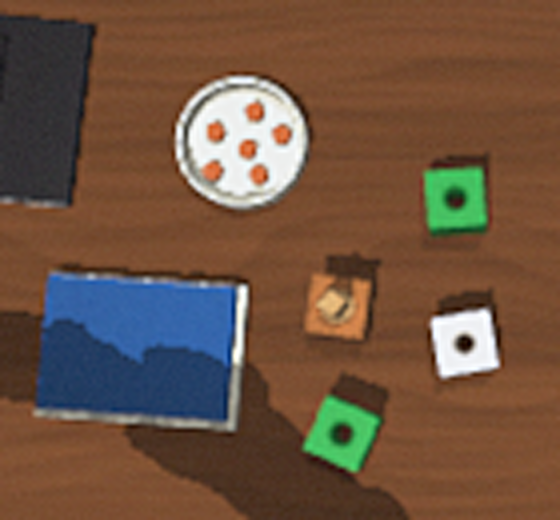

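View pics/c2.png

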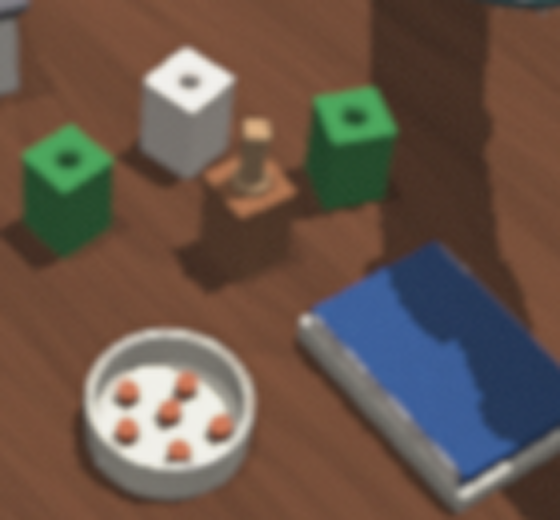

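View pics/c3.png

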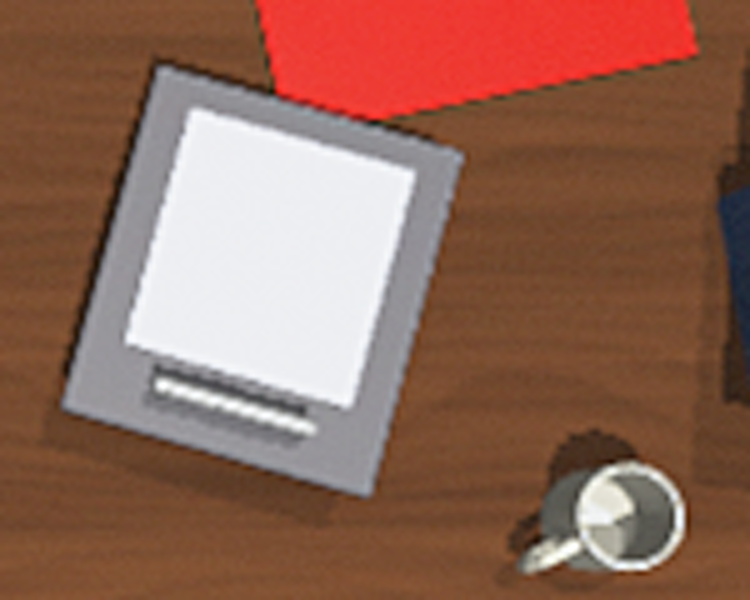

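The wooden block holds the rod and has a chamfered collar seat, so it is the stand. The two views disagree by about 16 mm in y, so I'm checking both calibrations against the known TCP and base.

Run:
```python
from h import *
st=read_state()
tip=st["position"]+st["orientation"]@np.array([0,0,.011-.013])
for n in("top","scene"):
    im=cv2.imread(f"pics/{n}0.png")
    pts=[tip+st["orientation"]@np.array([0,s*.0427,0]) for s in(1,-1)]
    print(n,[proj(n,p) for p in pts],"base",proj(n,(0,0,0)),"bigbase",[proj(n,p) for p in [(.09,0,0),(0,.09,0),(0,-.09,0),(-.09,0,0)]])
    for p in pts:
        u,v=proj(n,p); cv2.drawMarker(im,(int(round(u)),int(round(v))),(0,255,255),0,6)
    for a in np.linspace(0,6.28,40):
        u,v=proj(n,(.09*np.cos(a),.09*np.sin(a),0)); cv2.circle(im,(int(round(u)),int(round(v))),0,(0,0,255),-1)
    c=im[250:400,20:370] if n=="top" else im[120:320,400:640]
    cv2.imwrite(f"pics/k_{n}.png",cv2.resize(c,None,fx=2.2,fy=2.2,interpolation=cv2.INTER_NEAREST))
```

```text
top [(np.float64(92.67684045951799), np.float64(279.1025288635873)), (np.float64(117.78988679196021), np.float64(289.34146674540943))] base (np.float64(323.2090963253802), np.float64(355.3054297277047)) bigbase [(np.float64(323.1794984161543), np.float64(329.374898372179)), (np.float64(297.85414023364024), np.float64(355.30232697783885)), (np.float64(348.57684819775073), np.float64(355.30853404342236)), (np.float64(323.2390292980784), np.float64(381.52950796210155))]
scene [(np.float64(608.8151929373282), np.float64(300.3585209451204)), (np.float64(583.8670425386181), np.float64(269.35180302488))] base (np.float64(438.499902526259), np.float64(161.0116181666592)) bigbase [(np.float64(421.12669312558825), np.float64(170.88092585910846)), (np.float64(457.015651436329), np.float64(174.30701433035557)), (np.float64(421.0449393627488), np.float64(148.4779285271662)), (np.float64(455.12758721051443), np.float64(151.56582536135247))]
```

View pics/k_top.png

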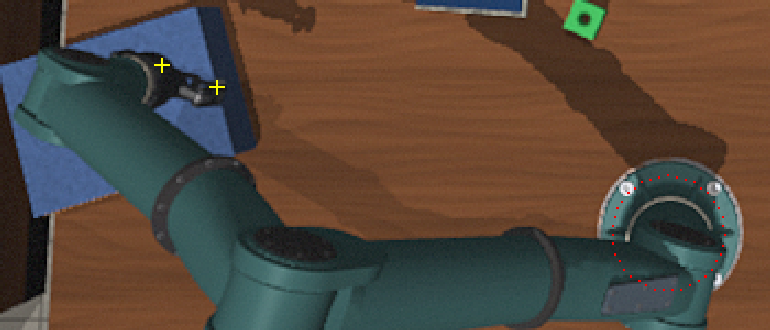

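View pics/k_scene.png

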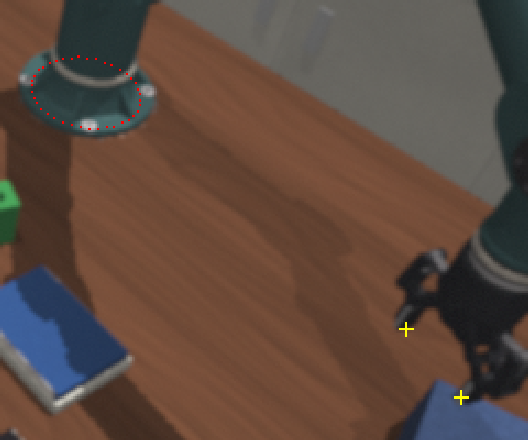

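Run:
```python
from h import *
def tri(a,b):
    c,e1,A1=cam("top");d1=A1@np.array([(a[0]-c["cx"])/c["fx"],(a[1]-c["cy"])/c["fy"],1])
    c,e2,A2=cam("scene");d2=A2@np.array([(b[0]-c["cx"])/c["fx"],(b[1]-c["cy"])/c["fy"],1])
    d1/=np.linalg.norm(d1);d2/=np.linalg.norm(d2)
    s=np.linalg.lstsq(np.c_[d1,-d2],e2-e1,rcond=None)[0]
    p,q=e1+s[0]*d1,e2+s[1]*d2
    return (p+q)/2,np.linalg.norm(p-q)
print("rodtop",tri((285,226.),(374.3,212)))
print("dish rim",tri((260.3,185),(352.,279.5)))
print("white hole",tri((316,236),(357,200.4)))
print("green",tri((313.7,199.5),(327,219.6)))
print("dish rim wrt z",ray("scene",352,279.5,.04))
# base ring contour
```

```text
rodtop (array([0.44858406, 0.13129465, 0.13048433]), np.float64(0.009242631827043829))
dish rim (array([0.60368174, 0.22817479, 0.03465163]), np.float64(0.005127283933052814))
white hole (array([0.41891619, 0.02564274, 0.07258091]), np.float64(0.0033298170224437735))
green (array([0.54599176, 0.03434476, 0.07486679]), np.float64(0.005289546051630178))
dish rim wrt z [0.60432261 0.23262457 0.04      ]
```

Call:
apply_moves --targets '[1.3, -3.9, 0.5, 0, 1.3, -3.9, 0.5, 0, 1.3, -3.9, 0.5, 0, 1.3, -3.9, 0.5, 0, 1.3, -3.9, 0.5, 0, 1.3, -3.9, 0.5, 0, 1.3, -3.9, 0.5, 0, 1.3, -3.9, 0.5, 0]'

```text
t: 0.95
position: [0.3652, 0.356, 0.2784]
orientation: [[-0.935, 0.355, -0.005], [0.355, 0.935, -0.002], [0.004, -0.004, -1.0]]
wrist_force: [0.9, 0.2, 0.2]
grip_width: 0.0855
```

Call:
apply_moves --targets '[1.3, -3.9, 0.4, 0, 1.3, -3.9, 0.4, 0, 1.3, -3.9, 0.4, 0, 1.3, -3.9, 0.4, 0, 1.3, -3.5, 0.3, 0, 1, -2, 0, 0, 0, 0, 0, 0]'

```text
t: 1.65
position: [0.4424, 0.1283, 0.2989]
orientation: [[-0.931, 0.365, -0.004], [0.365, 0.931, -0.003], [0.002, -0.004, -1.0]]
wrist_force: [-0.2, 0.7, 0.0]
grip_width: 0.0853
```

Run:
```python
from h import *
st=read_state(); print(st["position"],st["orientation"][:2,:2],st["t"])
im=get_image("wrist"); cv2.imwrite("pics/w1.png",im[:,:,::-1])
np.save("w1.npy",{k:st[k] for k in("position","orientation")},allow_pickle=True)
```

```text
[0.44239282 0.12829904 0.29893472] [[-0.9310249   0.36493741]
 [ 0.36494828  0.93102311]] 1.65
```

View pics/w1.png

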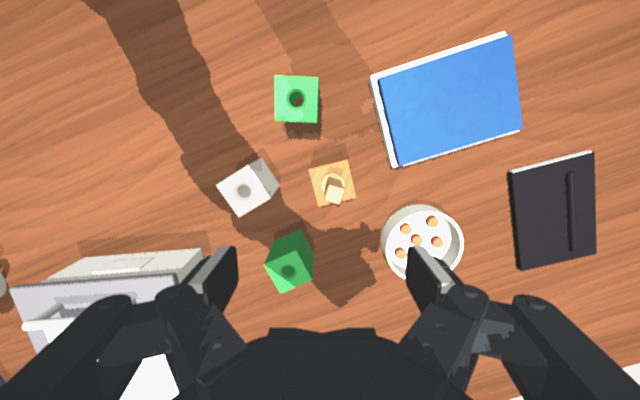

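The wrist view shows the rod's handle top near (333,193), the wooden block near (332,183) and the dish at (422,243) with six pellets. I'm enlarging the crop.

Run:
```python
from h import *
im=cv2.imread("pics/w1.png")
cv2.imwrite("pics/w1a.png",cv2.resize(im[150:220,295:370],None,fx=8,fy=8,interpolation=cv2.INTER_CUBIC))
cv2.imwrite("pics/w1b.png",cv2.resize(im[195:295,370:475],None,fx=6,fy=6,interpolation=cv2.INTER_CUBIC))
```

```text
(no output)
```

View pics/w1a.png

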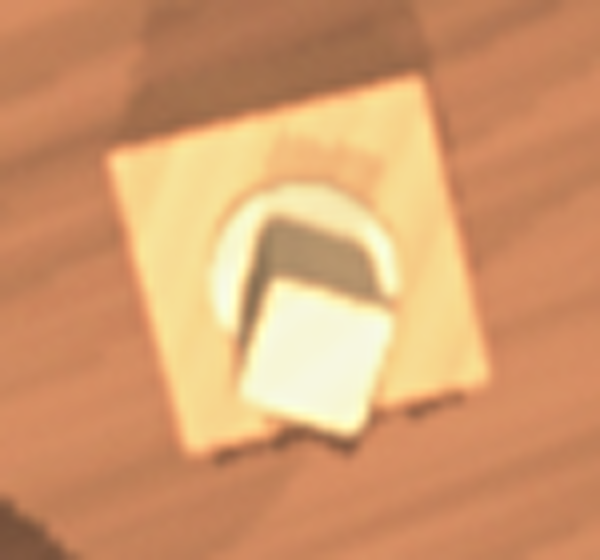

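View pics/w1b.png

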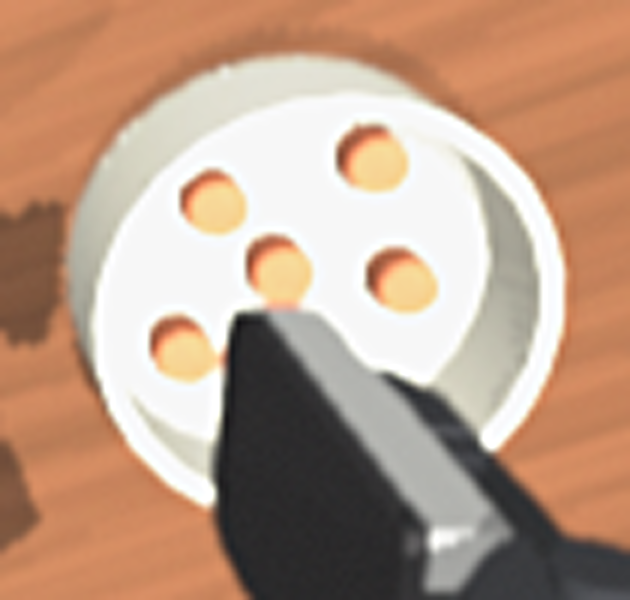

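Run:
```python
from h import *
st=np.load("w1.npy",allow_pickle=True).item()
def w(u,v,z,o,f): return ray("wrist",(u+.5)/f-.5+o[0],(v+.5)/f-.5+o[1],z,st)
H=np.array([w(u,v,.14,(295,150),8) for u,v in[(272,278),(392,318),(358,436),(242,392)]])
print("rodtop",H.mean(0),np.linalg.norm(H-np.roll(H,1,0),axis=1)); e=H[1]-H[0];print("yaw",np.degrees(np.arctan2(e[1],e[0])))
e=H[2]-H[1];print("yaw",np.degrees(np.arctan2(e[1],e[0])))
B=np.array([w(u,v,.08,(295,150),8) for u,v in[(108,155),(425,75),(490,382),(190,455)]])
print("block",B.mean(0),np.linalg.norm(B-np.roll(B,1,0),axis=1)); e=B[1]-B[0];print("yaw",np.degrees(np.arctan2(e[1],e[0])))
D=np.array([w(u,v,.04,(370,195),6) for u,v in[(92,300),(150,455),(210,508),(563,290),(545,225),(490,442),(300,102),(180,160)]])
A=np.c_[2*D[:,:2],np.ones(len(D))];s=np.linalg.lstsq(A,(D[:,:2]**2).sum(1),rcond=None)[0]
print("dish",s[:2],"r",np.sqrt(s[2]+s[0]**2+s[1]**2))
for u,v in[(213,205),(374,160),(280,273),(403,283),(185,350)]: print("pel",w(u,v,.020,(370,195),6)-np.r_[s[:2],0])
print("tool y yaw", np.degrees(np.arctan2(st["orientation"][1][1],st["orientation"][0][1])))
```

```text
rodtop [0.45294123 0.13889265 0.14      ] [0.01597315 0.01676273 0.01673653 0.01670178]
yaw 50.0017514882835
yaw -35.88285881463429
block [0.45364835 0.139026   0.08      ] [0.05046101 0.05077939 0.0504182  0.04973204]
yaw 82.91271872954893
dish [0.60365408 0.2305686 ] r 0.05784064979946843
pel [-0.0296608  -0.01440864  0.02      ]
pel [-0.02652925  0.027606    0.02      ]
pel [-0.00514026 -0.00358403  0.02      ]
pel [0.00922232 0.02561121 0.02      ]
pel [ 0.00695062 -0.03317216  0.02      ]
tool y yaw 68.59608224425857
```

The rod and block agree at (0.453, 0.139), handle yaw is about 52°, and the sizes check out (50 mm block, 57.8 mm dish radius). I'm aligning over the rod.

Call:
apply_moves --targets '[1.1, 1.1, 0, -0.145, 0, 0, 0, -0.145, 0, 0, -4, 0, 0, 0, -4, 0, 0, 0, -2, 0, 0, 0, 0, 0, 0, 0, 0, 0]'

```text
t: 2.4
position: [0.4503, 0.1532, 0.1964]
orientation: [[-0.791, 0.612, -0.004], [0.612, 0.791, 0.006], [0.007, 0.002, -1.0]]
wrist_force: [-0.2, -0.1, 0.2]
grip_width: 0.0857
```

Run:
```python
from h import *
st=read_state(); print(st["position"],st["t"],"yyaw",np.degrees(np.arctan2(st["orientation"][1][1],st["orientation"][0][1])))
im=get_image("wrist")[:,:,::-1].copy(); np.save("w2.npy",{k:st[k] for k in("position","orientation")},allow_pickle=True)
cv2.imwrite("pics/w2.png",im)
print(proj("wrist",(.4533,.139,.14),st))
cv2.imwrite("pics/w2a.png",cv2.resize(im[150:300,230:410],None,fx=4,fy=4,interpolation=cv2.INTER_CUBIC))
```

```text
[0.45031023 0.15317799 0.19644895] 2.4 yyaw 52.291350234845275
(np.float64(306.14807461821283), np.float64(235.9965231749241))
```

View pics/w2a.png

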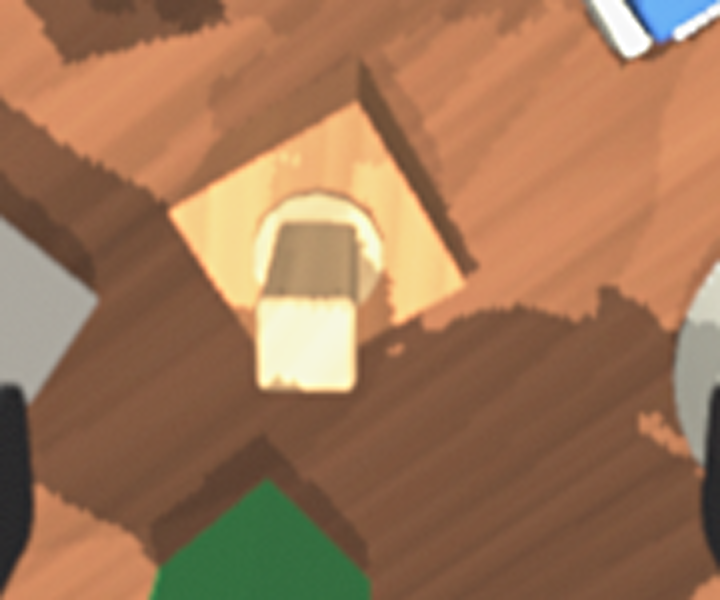

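View pics/w2.png

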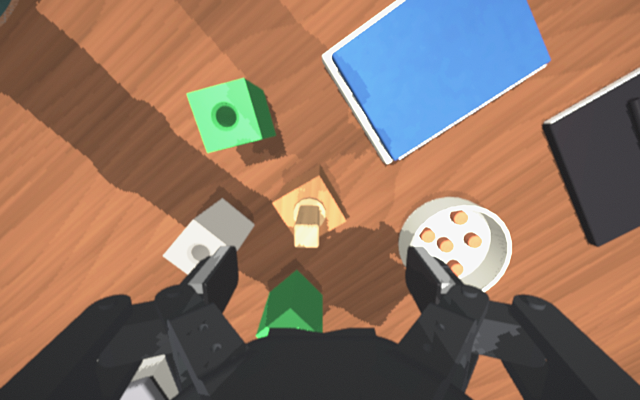

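The handle top is square to the jaws at (306.6,235.6), and the predicted point was (306.1,236.0). I'm centring and descending.

Call:
apply_moves --targets '[0.3, -1.4, 0, 0, 0, 0, 0, 0, 0, 0, -1, 0, 0, 0, 0, 0]'

```text
t: 2.85
position: [0.456, 0.1391, 0.1897]
orientation: [[-0.791, 0.611, 0.003], [0.611, 0.791, 0.01], [0.004, 0.01, -1.0]]
wrist_force: [0.3, -0.1, -0.9]
grip_width: 0.0858
```

Call:
apply_moves --targets '[-0.25, 0, -2, 0, 0, 0, -2, 0, 0, 0, -2, 0, 0, 0, -1.5, 0, 0, 0, 0, 0, 0, 0, 0, 0]'

```text
t: 3.45
position: [0.4557, 0.1397, 0.1137]
orientation: [[-0.791, 0.612, 0.008], [0.612, 0.79, 0.013], [0.001, 0.015, -1.0]]
wrist_force: [0.2, 0.1, -0.3]
grip_width: 0.0856
```

Call:
apply_moves --targets '[-0.3, -0.1, -0.6, 0, 0, 0, 0, 0, 0, 0, 0, 0]'

```text
t: 3.75
position: [0.4536, 0.1391, 0.109]
orientation: [[-0.79, 0.612, 0.012], [0.613, 0.79, 0.014], [-0.0, 0.018, -1.0]]
wrist_force: [0.6, 0.3, -0.2]
grip_width: 0.085
```

Call:
apply_moves --targets '[0, 0, 0, 0, 0, 0, 0, 0, 0, 0, 0, 0, 0, 0, 0, 0, 0, 0, 0, 0, 0, 0, 0, 0, 0, 0, 0, 0, 0, 0, 0, 0]' --grip 0.5 --squeeze 50

```text
t: 4.55
position: [0.454, 0.139, 0.1103]
orientation: [[-0.79, 0.613, 0.013], [0.613, 0.79, 0.015], [-0.001, 0.02, -1.0]]
wrist_force: [-0.4, -0.5, 0.5]
grip_width: 0.0175
```

The grip is good (17.5 mm on the 18 mm handle). I'm lifting straight up.

Call:
apply_moves --targets '[0, 0, 1.5, 0, 0, 0, 2, 0, 0, 0, 2, 0, 0, 0, 2, 0, 0, 0, 1.5, 0, 0, 0, 0, 0, 0, 0, 0, 0]'

```text
t: 5.25
position: [0.4522, 0.1388, 0.2015]
orientation: [[-0.791, 0.612, 0.009], [0.612, 0.791, 0.014], [0.001, 0.016, -1.0]]
wrist_force: [0.1, 0.3, -1.0]
grip_width: 0.0176
```

Run:
```python
from h import *
st=read_state(); print(st["position"],st["t"],st["wrist_force"])
for n in("wrist","scene"):
    im=get_image(n)[:,:,::-1].copy()
    cv2.imwrite(f"pics/{n}3.png",im if n=="wrist" else cv2.resize(im[150:310,300:460],None,fx=3.6,fy=3.6,interpolation=cv2.INTER_CUBIC))
np.save("w3.npy",{k:st[k] for k in("position","orientation")},allow_pickle=True)
```

```text
[0.45217757 0.13879501 0.20150535] 5.25 [ 0.06200389  0.30823942 -1.00606356]
```

View pics/wrist3.png

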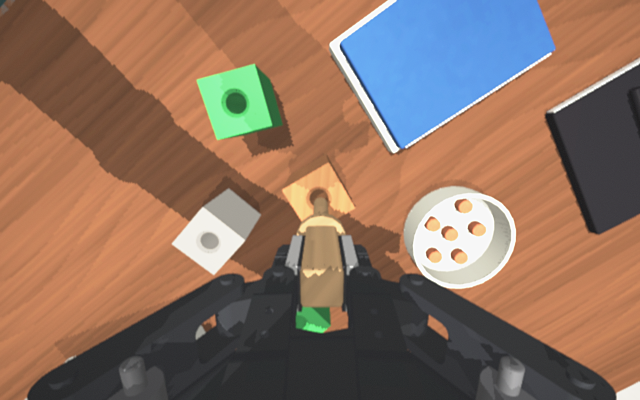

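View pics/scene3.png

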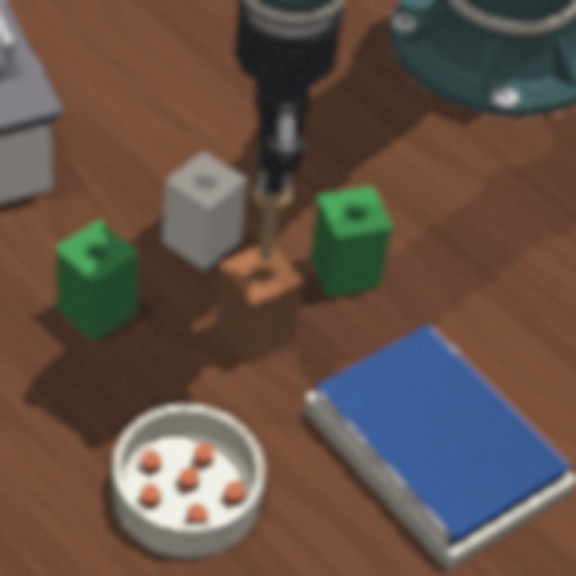

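The rod is out and held straight. The hole shows at (318,197), and all six pellets are visible from this view. I'm measuring them as the reference.

```bash
cat >> h.py <<'E'
DISH=np.array([.6037,.2306])
def pellets(im,st,n="wrist"):
    hsv=cv2.cvtColor(im,cv2.COLOR_BGR2HSV)
    # top faces at z=.02; region within dish projection
    mask=cv2.inRange(hsv,(4,70,90),(22,255,255))
    roi=np.zeros(mask.shape,np.uint8)
    poly=np.array([proj(n,(DISH[0]+.056*np.cos(a),DISH[1]+.056*np.sin(a),.012),st) for a in np.linspace(0,6.28,40)]).astype(np.int32)
    cv2.fillPoly(roi,[poly],255); mask&=roi
    k,lab,s,c=cv2.connectedComponentsWithStats(mask)
    out=[]
    for i in range(1,k):
        if s[i,4]>25: out.append((np.r_[(ray(n,*c[i],.0135,st)[:2]-DISH)*1000],s[i,4],c[i]))
    return out
E
python3 - <<'E'
from h import *
np.set_printoptions(precision=1,suppress=True)
st=np.load("w3.npy",allow_pickle=True).item(); im=cv2.imread("pics/wrist3.png")
for p in pellets(im,st): print(p)
a=im[170:300,280:530]; cv2.imwrite("pics/w3a.png",cv2.resize(a,None,fx=3.2,fy=3.2,interpolation=cv2.INTER_CUBIC))
print("hole pred",proj("wrist",(.4536,.139,.08),st))
E
```

```text
(array([-23.7,  28.7]), np.int32(196), array([463.1, 205.4]))
(array([-26.6, -12.8]), np.int32(163), array([432.2, 223.8]))
(array([11.7, 26.9]), np.int32(198), array([476.4, 228.2]))
(array([-3.7, -2.6]), np.int32(185), array([449.1, 232.9]))
(array([  9.5, -33.4]), np.int32(177), array([433.3, 254.8]))
(array([30.4, -9. ]), np.int32(185), array([458.6, 255.8]))
hole pred (np.float64(318.8325760874296), np.float64(198.6835963231833))
```

View pics/w3a.png

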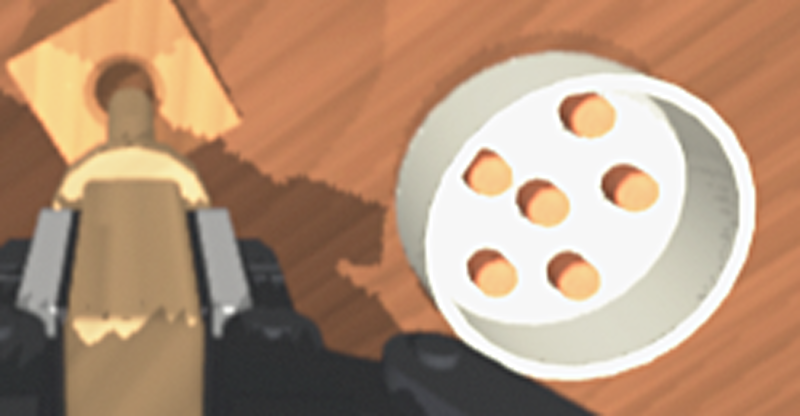

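Call:
apply_moves --targets '[2.5, 1.45, 0, 0, 2.5, 1.45, 0, 0, 2.5, 1.45, 0, 0, 2.5, 1.45, 0, 0, 2.5, 1.45, 0, 0, 2.5, 1.45, 0, 0, 1.5, 0.9, 0, 0, 0, 0, 0, 0]'

```text
t: 6.15
position: [0.6155, 0.2355, 0.1889]
orientation: [[-0.79, 0.613, -0.012], [0.613, 0.79, 0.005], [0.013, -0.003, -1.0]]
wrist_force: [-0.8, 1.1, 0.1]
grip_width: 0.0177
```

Call:
apply_moves --targets '[1.0, 0.5, 0, 0, 1, 0.4, 0, 0, 0, 0, 0, 0, 0, 0, 0, 0]'

```text
t: 6.55
position: [0.6335, 0.243, 0.1856]
orientation: [[-0.789, 0.614, -0.019], [0.614, 0.789, 0.002], [0.016, -0.01, -1.0]]
wrist_force: [0.1, -0.2, -1.5]
grip_width: 0.0175
```

```bash
cat >> h.py <<'E'
RG=np.array([[-.79,.613,.013],[.613,.79,.015],[-.001,.02,-1]])
def tip(st):
    D=np.array(st["orientation"])@RG.T
    return np.array(st["position"])+D@(np.array([.4536,.139,.010])-np.array([.454,.139,.1103]))
def rep():
    st=read_state(); t=tip(st); print("t",st["t"],"tcp",np.round(st["position"],4),"tip rel dish mm",np.round((t[:2]-DISH)*1000,1),"tipz",round(t[2]*1000,1),"zax",np.round(np.array(st["orientation"])[:,2],3)); return st
E
python3 -c "
from h import *
rep()"
```

```text
t 6.55 tcp [0.6335 0.243  0.1856] tip rel dish mm [26.2 11. ] tipz 85.3 zax [-0.019  0.002 -1.   ]
```

Call:
apply_moves --targets '[0.4, 0.2, -1, 0, 0, 0, -1.5, 0, 0, 0, -1, 0, 0, 0, 0, 0]'

```text
t: 6.95
position: [0.6361, 0.2439, 0.1475]
orientation: [[-0.789, 0.614, -0.021], [0.614, 0.789, 0.001], [0.017, -0.012, -1.0]]
wrist_force: [-0.3, 0.3, -1.4]
grip_width: 0.0176
```

Run:
```python
from h import *
st=rep()
im=get_image("wrist")[:,:,::-1].copy(); cv2.imwrite("pics/w4.png",im)
t=tip(st); print(proj("wrist",t,st))
cv2.imwrite("pics/w4a.png",cv2.resize(im[130:330,220:420],None,fx=3,fy=3,interpolation=cv2.INTER_CUBIC))
im=get_image("scene")[:,:,::-1]
cv2.imwrite("pics/s4a.png",cv2.resize(im[200:330,290:420],None,fx=4.5,fy=4.5,interpolation=cv2.INTER_CUBIC))
```

```text
t 6.95 tcp [0.6361 0.2439 0.1475] tip rel dish mm [28.6 11.9] tipz 47.3 zax [-0.021  0.001 -1.   ]
(np.float64(317.11211265000065), np.float64(203.2938660874992))
```

View pics/w4a.png

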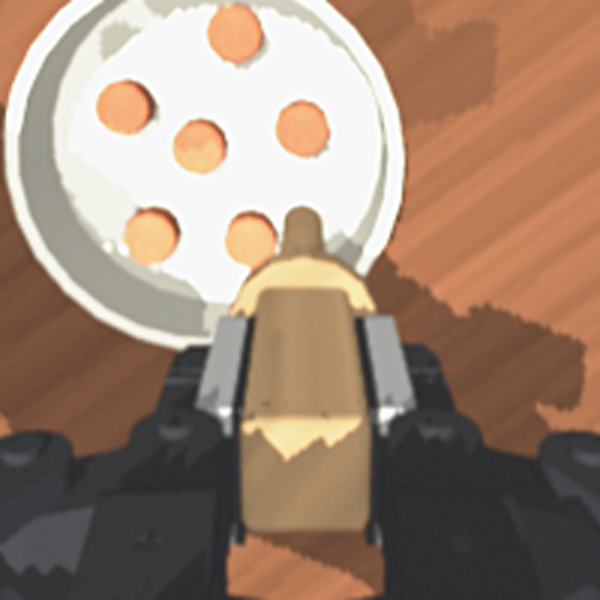

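View pics/s4a.png

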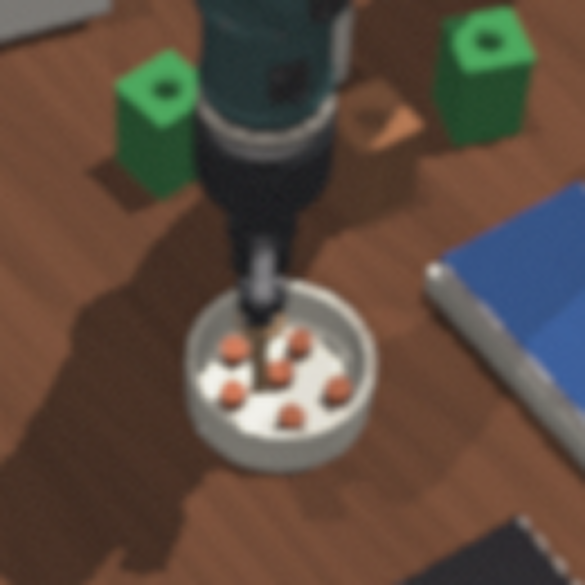

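The tip shows at about (320,202) in the wrist image, between pellets F and D and inside the dish. I'm lowering it in.

Call:
apply_moves --targets '[0.1, 0.1, -1, 0, 0, 0, -1, 0, 0, 0, -0.8, 0, 0, 0, 0, 0]'

```text
t: 7.45
position: [0.6386, 0.2455, 0.1194]
orientation: [[-0.789, 0.614, -0.017], [0.614, 0.789, 0.003], [0.015, -0.009, -1.0]]
wrist_force: [-0.2, -0.6, -0.4]
grip_width: 0.0174
```

```bash
python3 -c "
from h import *
rep()"
```

```text
t 7.45 tcp [0.6386 0.2455 0.1194] tip rel dish mm [31.5 13.7] tipz 19.1 zax [-0.017  0.003 -1.   ]
```

Call:
apply_moves --targets '[0, 0, -0.6, 0, 0, 0, -0.4, 0, 0, 0, 0, 0]'

```text
t: 7.75
position: [0.6387, 0.2455, 0.1084]
orientation: [[-0.789, 0.614, -0.017], [0.615, 0.789, 0.003], [0.015, -0.009, -1.0]]
wrist_force: [-0.1, 0.8, -0.3]
grip_width: 0.0175
```

```bash
python3 -c "
from h import *
rep()"
```

```text
t 7.75 tcp [0.6387 0.2455 0.1084] tip rel dish mm [31.6 13.7] tipz 8.1 zax [-0.017  0.003 -1.   ]
```

Call:
apply_moves --targets '[-0.6, 0.55, 0, 0, -0.6, 0.5, 0, 0, -0.7, 0.38, 0, 0, -0.78, 0.2, 0, 0, -0.8, 0, 0, 0, -0.76, -0.22, 0, 0]'

```text
t: 8.35
position: [0.5937, 0.2627, 0.1095]
orientation: [[-0.79, 0.613, -0.015], [0.613, 0.79, 0.005], [0.015, -0.006, -1.0]]
wrist_force: [0.7, 0.2, -1.1]
grip_width: 0.0174
```

```bash
python3 -c "
from h import *
rep()"
```

```text
t 8.35 tcp [0.5937 0.2627 0.1095] tip rel dish mm [-13.2  31. ] tipz 9.2 zax [-0.015  0.005 -1.   ]
```

Call:
apply_moves --targets '[-0.65, -0.7, -0.1, 0, -0.57, -0.65, 0, 0, -0.36, -0.78, 0, 0, -0.14, -0.86, 0, 0, 0.11, -0.85, 0, 0, 0.33, -0.8, 0, 0]'

```text
t: 8.95
position: [0.5778, 0.2112, 0.1089]
orientation: [[-0.79, 0.613, -0.016], [0.613, 0.79, 0.003], [0.015, -0.007, -1.0]]
wrist_force: [0.5, -0.1, -0.3]
grip_width: 0.0173
```

Run:
```python
from h import *
st=rep()
im=get_image("wrist")[:,:,::-1].copy(); cv2.imwrite("pics/w5.png",im)
cv2.imwrite("pics/w5a.png",cv2.resize(im[100:320,200:460],None,fx=2.5,fy=2.5,interpolation=cv2.INTER_CUBIC))
im=get_image("scene")[:,:,::-1]
cv2.imwrite("pics/s5a.png",cv2.resize(im[200:330,290:420],None,fx=4.5,fy=4.5,interpolation=cv2.INTER_CUBIC))
```

```text
t 8.95 tcp [0.5778 0.2112 0.1089] tip rel dish mm [-29.2 -20.6] tipz 8.6 zax [-0.016  0.003 -1.   ]
```

View pics/w5a.png

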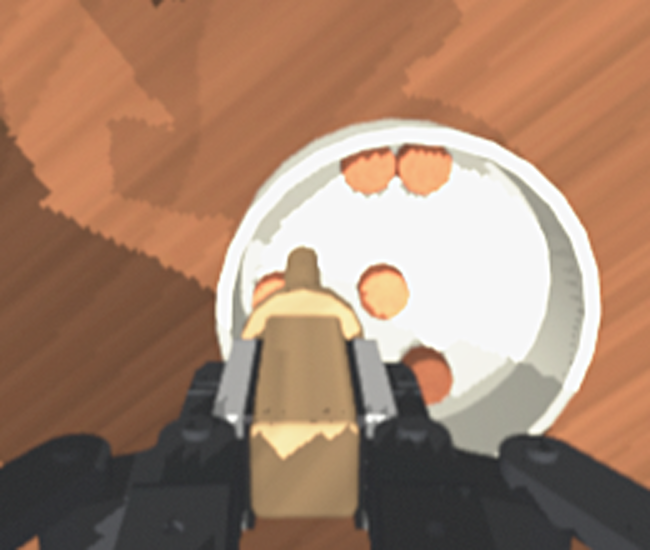

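View pics/s5a.png

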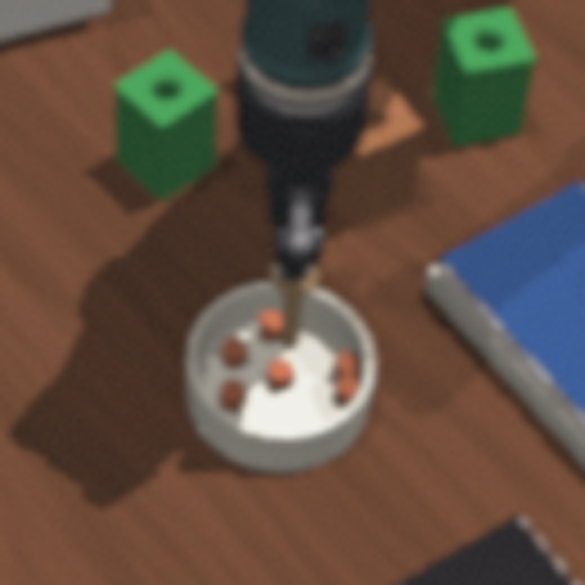

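D and B now lie together against the wall at 345–370/130–200 in the crop, pellet A is being pushed ahead of the rod, and C, E and F are untouched. I'm continuing round to E and F.

Call:
apply_moves --targets '[0.85, -0.5, 0, 0, 0.8, -0.37, 0, 0, 0.85, -0.2, 0, 0, 0.86, 0.05, 0, 0, 0.82, 0.28, 0, 0, 0.72, 0.5, 0, 0]'

```text
t: 9.65
position: [0.6295, 0.2088, 0.1082]
orientation: [[-0.787, 0.616, -0.022], [0.616, 0.788, 0.005], [0.02, -0.01, -1.0]]
wrist_force: [-2.6, 1.1, 0.5]
grip_width: 0.0173
```

Run:
```python
from h import *
st=rep()
im=get_image("wrist")[:,:,::-1].copy(); cv2.imwrite("pics/w6.png",im)
cv2.imwrite("pics/w6a.png",cv2.resize(im[60:320,160:460],None,fx=2.2,fy=2.2,interpolation=cv2.INTER_CUBIC))
im=get_image("scene")[:,:,::-1]
cv2.imwrite("pics/s6a.png",cv2.resize(im[200:330,290:420],None,fx=4.5,fy=4.5,interpolation=cv2.INTER_CUBIC))
```

```text
t 9.65 tcp [0.6295 0.2088 0.1082] tip rel dish mm [ 21.9 -22.9] tipz 8.0 zax [-0.022  0.005 -1.   ]
```

View pics/w6a.png

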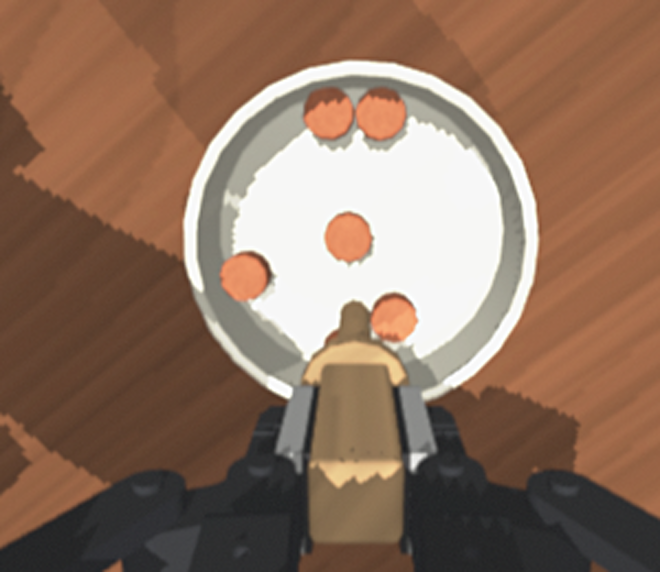

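View pics/s6a.png

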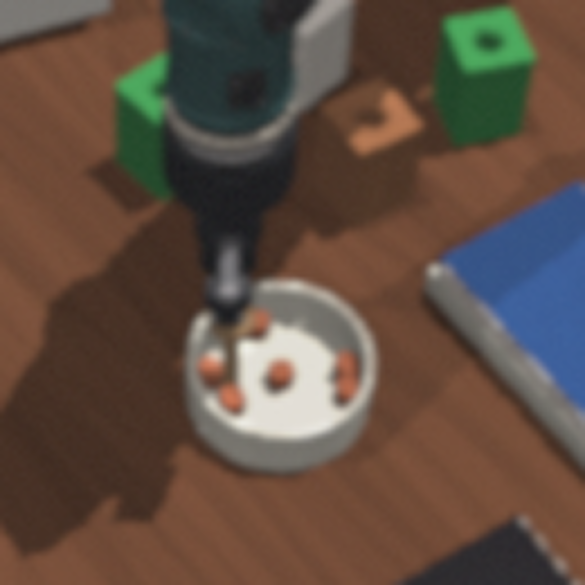

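Call:
apply_moves --targets '[0.5, 0.7, 0, 0, 0.32, 0.8, 0, 0, 0.1, 0.8, 0, 0, -0.1, 0.8, 0, 0, 0, 0, 0, 0]'

```text
t: 10.25
position: [0.6363, 0.2369, 0.107]
orientation: [[-0.789, 0.613, -0.027], [0.614, 0.79, -0.006], [0.018, -0.021, -1.0]]
wrist_force: [-1.2, 0.4, -0.2]
grip_width: 0.0178
```

Run:
```python
from h import *
np.set_printoptions(precision=1,suppress=True)
st=rep()
im=get_image("wrist")[:,:,::-1].copy(); cv2.imwrite("pics/w7.png",im)
cv2.imwrite("pics/w7a.png",cv2.resize(im[60:320,160:460],None,fx=2.2,fy=2.2,interpolation=cv2.INTER_CUBIC))
for p in pellets(im,st): print(p)
```

```text
t 10.25 tcp [0.6 0.2 0.1] tip rel dish mm [28.1  4.2] tipz 6.8 zax [-0. -0. -1.]
(array([-35.2,  25.2]), np.int32(876), array([288., 127.]))
(array([-2.5, -2.7]), np.int32(373), array([287. , 181.4]))
(array([-14.7, -42.1]), np.int32(428), array([241.2, 198.5]))
(array([39.7, -5.6]), np.int32(1668), array([316.1, 222.6]))
```

View pics/w7a.png

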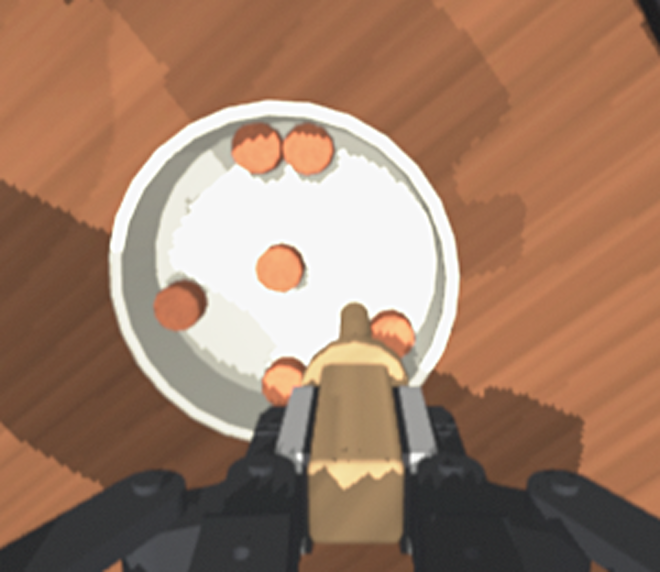

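Run:
```python
from h import *
np.set_printoptions(precision=1,suppress=True)
st=read_state()
for n,u,v in[("1",257,146),("2",309,146),("C",280,266),("A?",180,303),("E?",284,379),("F?",394,330)]:
    p=ray("wrist",u/2.2+160,v/2.2+60,.020,st)[:2]-DISH; print(n,p*1000,np.hypot(*p)*1000)
```

```text
1 [-39.5  18.9] 43.750438549584594
2 [-28.5  33. ] 43.61068665940086
C [-2.4 -1.4] 2.8344017618416637
A? [-14.2 -39.3] 41.836193952943766
E? [ 31.8 -27.8] 42.2500675528835
F? [41.7 16.7] 44.88082096832279
```

By measurement D, A, E and F have moved 23–40 mm, B only about 18.6 mm, and C not at all. I'm pushing C through the middle for margin.

Call:
apply_moves --targets '[-0.75, -0.15, 0.15, 0, -0.75, -0.15, 0, 0, -0.75, -0.15, 0, 0, -0.75, -0.15, 0, 0, -0.7, -0.15, 0, 0, 0, 0, 0, 0]'

```text
t: 10.9
position: [0.6003, 0.2287, 0.1103]
orientation: [[-0.788, 0.615, -0.017], [0.615, 0.788, -0.003], [0.011, -0.013, -1.0]]
wrist_force: [-0.0, -0.3, -1.0]
grip_width: 0.0172
```

Run:
```python
from h import *
st=rep()
im=get_image("wrist")[:,:,::-1].copy(); cv2.imwrite("pics/w8.png",im)
cv2.imwrite("pics/w8a.png",cv2.resize(im[60:320,160:500],None,fx=2.2,fy=2.2,interpolation=cv2.INTER_CUBIC))
```

```text
t 10.9 tcp [0.6003 0.2287 0.1103] tip rel dish mm [-6.8 -3.8] tipz 10.1 zax [-0.017 -0.003 -1.   ]
```

View pics/w8a.png

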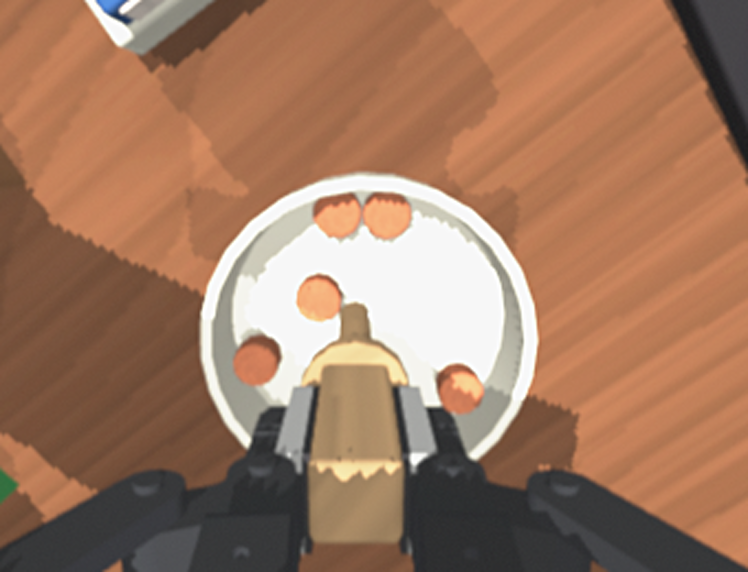

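Run:
```python
from h import *
np.set_printoptions(precision=1,suppress=True)
st=read_state()
for n,u,v in[("1",338,215),("2",387,215),("C",319,296),("A",257,359),("F",460,388)]:
    p=ray("wrist",u/2.2+160,v/2.2+60,.020,st)[:2]-DISH; print(n,p*1000,np.hypot(*p)*1000)
```

```text
1 [-38.7  19. ] 43.11887136758973
2 [-28.   32.8] 43.117548874903484
C [-19.7  -5. ] 20.316428959774854
A [-14.9 -39. ] 41.76003201188106
F [41.7 15.1] 44.32354222553594
```

Call:
apply_moves --targets '[-0.6, -0.05, -0.1, 0, -0.6, -0.05, 0, 0, 0, 0, 0, 0, 0, 0, 0, 0]'

```text
t: 11.35
position: [0.5889, 0.228, 0.1096]
orientation: [[-0.788, 0.615, -0.014], [0.615, 0.788, -0.002], [0.01, -0.011, -1.0]]
wrist_force: [-0.5, 0.3, -1.1]
grip_width: 0.0176
```

Run:
```python
from h import *
st=rep()
im=get_image("wrist")[:,:,::-1].copy(); cv2.imwrite("pics/w9.png",im)
cv2.imwrite("pics/w9a.png",cv2.resize(im[60:320,160:500],None,fx=2.2,fy=2.2,interpolation=cv2.INTER_CUBIC))
im=get_image("scene")[:,:,::-1]
cv2.imwrite("pics/s9a.png",cv2.resize(im[200:330,290:420],None,fx=4.5,fy=4.5,interpolation=cv2.INTER_CUBIC))
```

```text
t 11.35 tcp [0.5889 0.228  0.1096] tip rel dish mm [-17.9  -4.3] tipz 9.3 zax [-0.014 -0.002 -1.   ]
```

View pics/w9a.png

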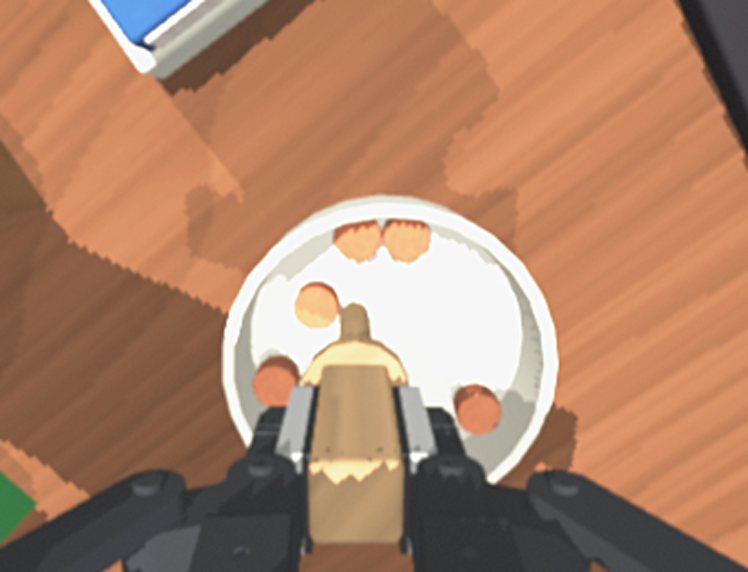

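View pics/s9a.png

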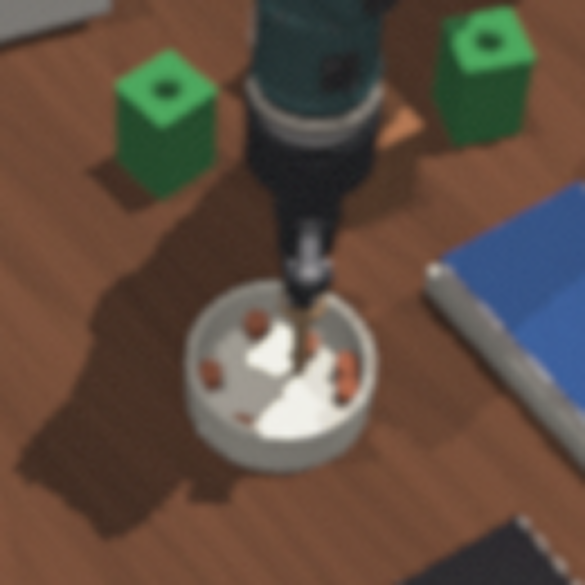

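C is now about 28 mm from its start, so at least five pellets are displaced. I'm lifting the rod straight out and taking it back over the block.

Call:
apply_moves --targets '[0, 0, 1.5, 0, 0, 0, 2, 0, 0, 0, 2, 0, 0, 0, 2, 0, 0, 0, 1.5, 0, 0, 0, 0, 0]'

```text
t: 12.05
position: [0.5906, 0.2278, 0.2075]
orientation: [[-0.788, 0.616, -0.011], [0.616, 0.788, -0.002], [0.008, -0.008, -1.0]]
wrist_force: [-0.1, 0.2, -0.9]
grip_width: 0.0175
```

```bash
python3 -c "
from h import *
st=rep();t=tip(st)
print('to hole',np.array([.4536,.139])-t[:2])
cv2.imwrite('pics/w10.png',get_image('wrist')[:,:,::-1])"
```

```text
t 12.05 tcp [0.5906 0.2278 0.2075] tip rel dish mm [-15.9  -4.5] tipz 107.2 zax [-0.011 -0.002 -1.   ]
to hole [-0.13418117 -0.08707605]
```

View pics/w10.png

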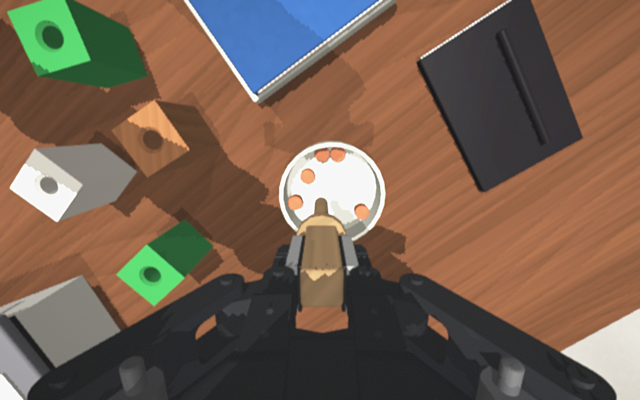

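Call:
apply_moves --targets '[-2.2, -1.43, 0, 0, -2.2, -1.43, 0, 0, -2.2, -1.43, 0, 0, -2.2, -1.43, 0, 0, -2.2, -1.43, 0, 0, -1.8, -1.1, 0, 0, 0, 0, 0, 0, 0, 0, 0, 0]'

```text
t: 12.9
position: [0.4547, 0.1418, 0.2028]
orientation: [[-0.788, 0.616, -0.018], [0.616, 0.788, -0.005], [0.011, -0.015, -1.0]]
wrist_force: [0.8, -0.0, -0.5]
grip_width: 0.0175
```

```bash
python3 -c "
from h import *
st=rep();t=tip(st)
print('to hole',np.array([.4536,.139])-t[:2])"
```

```text
t 12.9 tcp [0.4547 0.1418 0.2028] tip rel dish mm [-152.6  -90.8] tipz 102.5 zax [-0.018 -0.005 -1.   ]
to hole [ 0.00245119 -0.00078136]
```

Call:
apply_moves --targets '[0.25, -0.08, 0, 0, 0, 0, -0.8, 0, 0, 0, 0, 0]'

```text
t: 13.2
position: [0.4604, 0.1427, 0.1941]
orientation: [[-0.789, 0.615, -0.015], [0.615, 0.789, -0.004], [0.01, -0.012, -1.0]]
wrist_force: [-0.3, 0.6, -0.6]
grip_width: 0.0173
```

Run:
```python
from h import *
st=rep();t=tip(st)
print('to hole',np.array([.4536,.139])-t[:2])
im=get_image("wrist")[:,:,::-1].copy(); cv2.imwrite('pics/w11.png',im)
print("tip px",proj("wrist",t,st),"hole px",proj("wrist",(.4536,.139,.08),st))
cv2.imwrite("pics/w11a.png",cv2.resize(im[150:260,260:380],None,fx=5,fy=5,interpolation=cv2.INTER_CUBIC))
im=get_image("scene")[:,:,::-1]
cv2.imwrite("pics/s11a.png",cv2.resize(im[180:270,320:430],None,fx=6,fy=6,interpolation=cv2.INTER_CUBIC))
```

```text
t 13.2 tcp [0.4604 0.1427 0.1941] tip rel dish mm [-146.6  -89.8] tipz 93.8 zax [-0.015 -0.004 -1.   ]
to hole [-0.00353977 -0.00182138]
tip px (np.float64(317.10832646128245), np.float64(203.30322559492333)) hole px (np.float64(313.4977629660148), np.float64(197.45434748165442))
```

View pics/w11a.png

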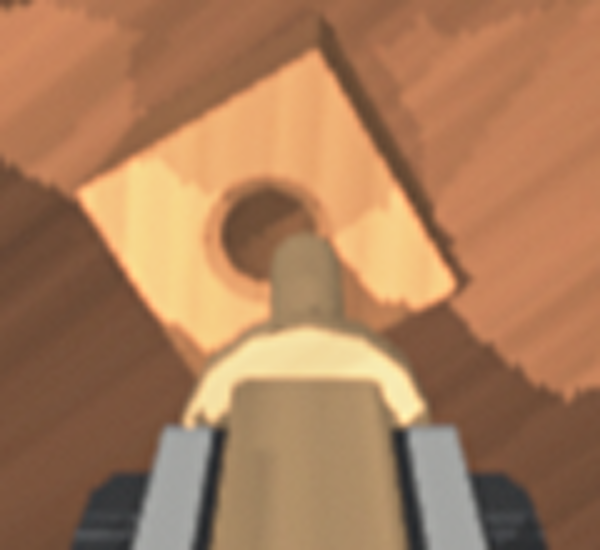

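View pics/s11a.png

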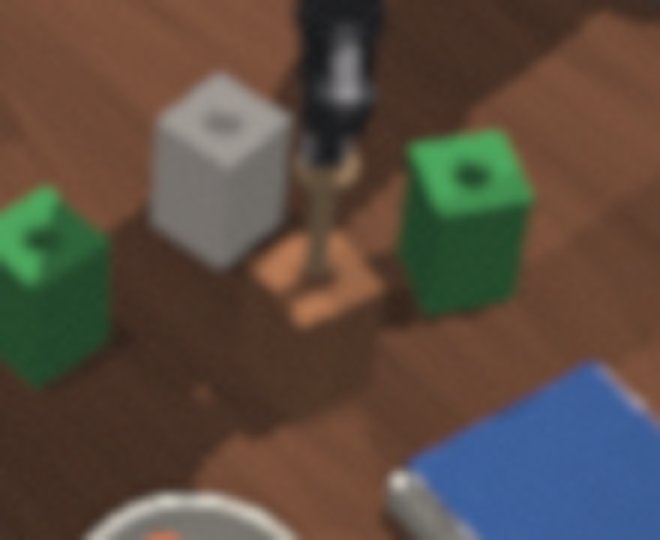

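The tip appears at about u=321, not the predicted 317, because the flat pads squared the rod to the tool. The hole is exactly where predicted at (313.5,197.5), so I'm correcting the tip model.

```bash
cat >> h.py <<'E'
HOLE=np.array([.4536,.139])
_tip0=tip
def tip(st):
    t=_tip0(st); R=np.array(st["orientation"]); d=R.T@(t-np.array(st["position"])); d[1]=0
    return np.array(st["position"])+R@d
E
python3 - <<'E'
from h import *
st=rep();t=tip(st)
print("tip px",proj("wrist",t,st),'to hole',HOLE-t[:2],"local",np.array(st["orientation"]).T@(t-st["position"]))
print("ray",HOLE-ray("wrist",321,203.3,t[2],st)[:2])
E
```

```text
t 13.3 tcp [0.4608 0.1428 0.1948] tip rel dish mm [-144.6  -87.9] tipz 94.5 zax [-0.014 -0.003 -1.   ]
tip px (np.float64(319.7426179998802), np.float64(203.30745896071338)) to hole [-0.00550444 -0.00374946] local [4.16300000e-04 2.86114664e-18 1.00294800e-01]
ray [-0.00615583 -0.00460414]
```

Call:
apply_moves --targets '[-0.58, -0.42, 0, 0, 0, 0, 0, 0, 0, 0, 0, 0]'

```text
t: 13.6
position: [0.4549, 0.1385, 0.1946]
orientation: [[-0.789, 0.615, -0.014], [0.615, 0.789, -0.004], [0.009, -0.011, -1.0]]
wrist_force: [0.2, -0.7, 0.0]
grip_width: 0.0177
```

Run:
```python
from h import *
st=rep();t=tip(st)
print("tip px",proj("wrist",t,st),'to hole',HOLE-t[:2],"hole px",proj("wrist",(*HOLE,.08),st),)
im=get_image("wrist")[:,:,::-1].copy(); cv2.imwrite('pics/w12.png',im)
cv2.imwrite("pics/w12a.png",cv2.resize(im[150:260,260:380],None,fx=5,fy=5,interpolation=cv2.INTER_CUBIC))
im=get_image("scene")[:,:,::-1]
cv2.imwrite("pics/s12a.png",cv2.resize(im[180:270,320:430],None,fx=6,fy=6,interpolation=cv2.INTER_CUBIC))
```

```text
t 13.6 tcp [0.4549 0.1385 0.1946] tip rel dish mm [-150.5  -92.2] tipz 94.4 zax [-0.014 -0.004 -1.   ]
tip px (np.float64(319.74298662567685), np.float64(203.30716915115661)) to hole [0.00041039 0.00062716] hole px (np.float64(320.8263077912566), np.float64(199.05299364175144))
```

View pics/w12a.png

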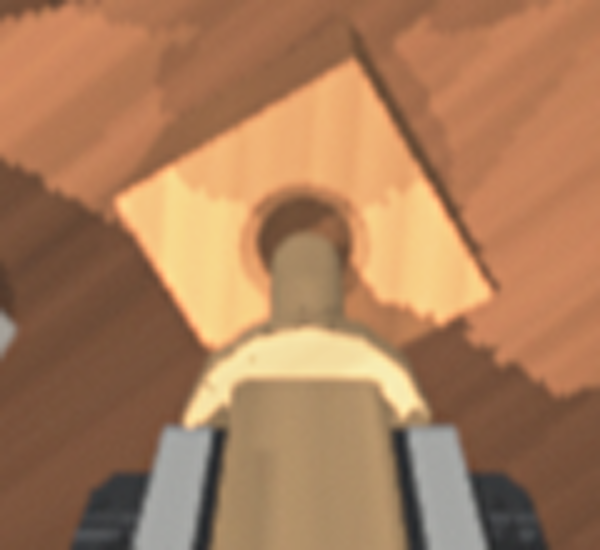

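View pics/s12a.png

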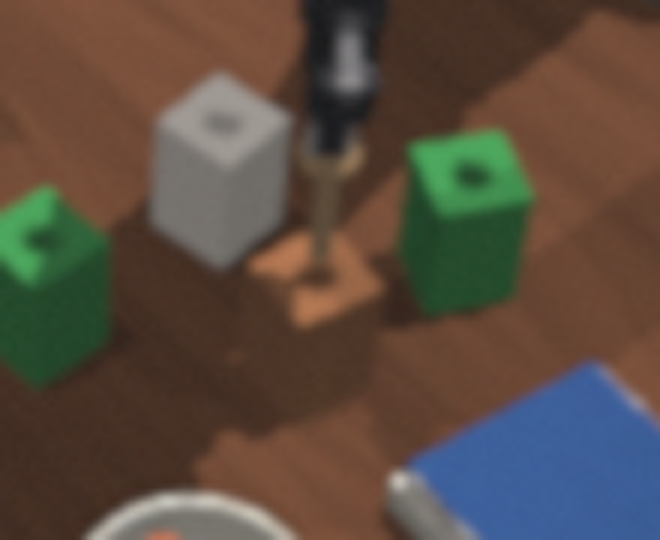

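The tip sits over the hole mouth (about (306,245) in the crop against the ring at (305,235)). I'm inserting in stages.

Call:
apply_moves --targets '[0.03, 0.06, -0.8, 0, 0, 0, -0.8, 0, 0, 0, -0.4, 0, 0, 0, 0, 0]'

```text
t: 14.1
position: [0.4552, 0.1393, 0.1729]
orientation: [[-0.789, 0.614, -0.014], [0.614, 0.789, -0.003], [0.009, -0.011, -1.0]]
wrist_force: [-0.5, -0.3, -0.6]
grip_width: 0.0173
```

Run:
```python
from h import *
st=rep();t=tip(st); print('to hole',HOLE-t[:2])
```

```text
t 14.1 tcp [0.4552 0.1393 0.1729] tip rel dish mm [-150.3  -91.4] tipz 72.6 zax [-0.014 -0.003 -1.   ]
to hole [ 0.00017835 -0.00019744]
```

In the hole with no side force. I'm continuing down.

Call:
apply_moves --targets '[0, 0, -1, 0, 0, 0, -1.2, 0, 0, 0, -1.2, 0, 0, 0, -0.8, 0, 0, 0, 0, 0]'

```text
t: 14.6
position: [0.4553, 0.1393, 0.1274]
orientation: [[-0.789, 0.614, -0.014], [0.614, 0.789, -0.004], [0.009, -0.012, -1.0]]
wrist_force: [-0.2, -0.6, -0.7]
grip_width: 0.0174
```

Run:
```python
from h import *
st=rep();t=tip(st); print('to hole',HOLE-t[:2])
```

```text
t 14.6 tcp [0.4553 0.1393 0.1274] tip rel dish mm [-150.1  -91.4] tipz 27.1 zax [-0.014 -0.004 -1.   ]
to hole [ 3.86232815e-05 -2.19449337e-04]
```

Call:
apply_moves --targets '[-0.05, 0, -0.8, 0, 0, 0, -0.6, 0, 0, 0, -0.2, 0, 0, 0, 0, 0]'

```text
t: 15.0
position: [0.4553, 0.1393, 0.1106]
orientation: [[-0.789, 0.614, -0.013], [0.614, 0.789, -0.003], [0.009, -0.011, -1.0]]
wrist_force: [-0.6, -1.6, 0.8]
grip_width: 0.0175
```

Call:
apply_moves --targets '[0, 0, -0.1, 0, 0, 0, 0, 0, 0, 0, 0, 0, 0, 0, 0, 0, 0, 0, 0, 0, 0, 0, 0, 0]' --grip 7.0

```text
t: 15.6
position: [0.4565, 0.1399, 0.1105]
orientation: [[-0.789, 0.614, -0.01], [0.614, 0.789, -0.002], [0.007, -0.008, -1.0]]
wrist_force: [0.3, 0.5, 0.7]
grip_width: 0.0695
```

Call:
apply_moves --targets '[0, 0, 1, 0, 0, 0, 2, 0, 0, 0, 3, 0, 0, 0, 3, 0, 0, 0, 2, 0, 0, 0, 0, 0, 0, 0, 0, 0]'

```text
t: 16.3
position: [0.4554, 0.1392, 0.2275]
orientation: [[-0.789, 0.615, -0.01], [0.615, 0.789, -0.001], [0.007, -0.007, -1.0]]
wrist_force: [0.3, 0.1, -0.3]
grip_width: 0.0699
```

Run:
```python
from h import *
st=rep()
im=get_image("wrist")[:,:,::-1].copy(); cv2.imwrite('pics/w13.png',im)
cv2.imwrite("pics/w13a.png",cv2.resize(im[130:290,220:500],None,fx=2.8,fy=2.8,interpolation=cv2.INTER_CUBIC))
im=get_image("scene")[:,:,::-1]
cv2.imwrite("pics/s13a.png",cv2.resize(im[180:310,310:440],None,fx=4.5,fy=4.5,interpolation=cv2.INTER_CUBIC))
print(proj("wrist",(*HOLE,.14),st))
```

```text
t 16.3 tcp [0.4554 0.1392 0.2275] tip rel dish mm [-149.7  -91.2] tipz 127.3 zax [-0.01  -0.001 -1.   ]
(np.float64(318.88238955467057), np.float64(207.34316034176814))
```

View pics/w13a.png

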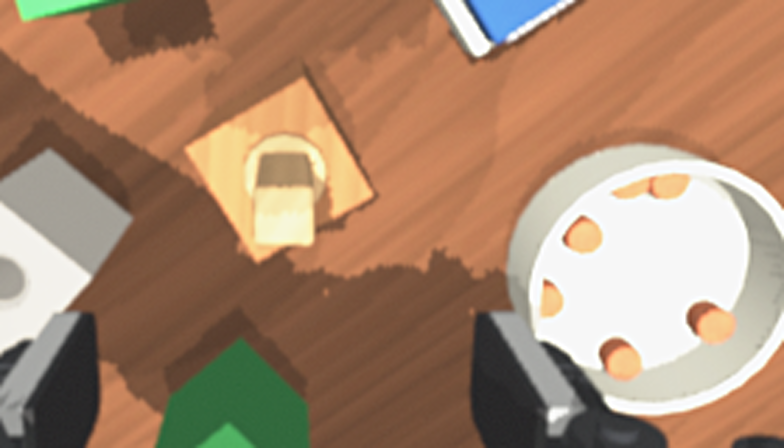

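View pics/s13a.png

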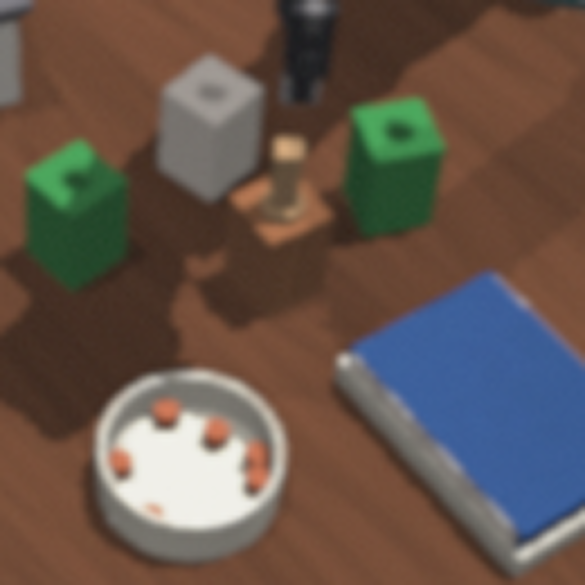

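The rod stands seated (collar on the block, handle at (285,215) in the crop), all six pellets are in the dish, and the bystanders are untouched. Next is the lid bar at roughly (0.486,-0.216), tub yaw about -15°, which needs a tool turn of about -1.17 rad.

Call:
apply_moves --targets '[0.3, -3.5, 0.5, -0.14, 0.3, -3.5, 0.5, -0.14, 0.3, -3.5, 0.5, -0.14, 0.3, -3.5, 0.5, -0.14, 0.3, -3.5, 0.5, -0.14, 0.3, -3.5, 0.5, -0.14, 0.3, -3.5, 0.5, -0.14, 0, 0, 0, 0]' --grip 8.5

```text
t: 17.2
position: [0.4706, -0.1133, 0.2552]
orientation: [[0.106, 0.994, -0.022], [0.994, -0.106, 0.011], [0.008, -0.023, -1.0]]
wrist_force: [-0.9, -0.4, -0.0]
grip_width: 0.0852
```

Run:
```python
from h import *
st=rep(); print(np.round(st["joint_positions"],0),"yyaw",np.degrees(np.arctan2(st["orientation"][1][1],st["orientation"][0][1])))
```

```text
t 17.2 tcp [ 0.4706 -0.1133  0.2552] tip rel dish mm [-135.2 -342.4] tipz 155.0 zax [-0.022  0.011 -1.   ]
[-18.  18.  33. 122. -15.  45.  19.] yyaw -6.076263120346319
```

Call:
apply_moves --targets '[0.5, -3.5, 0, -0.1, 0.5, -3.5, 0, -0.06, 0.4, -2.5, 0, 0, 0, 0, 0, 0, 0, 0, 0, 0]'

```text
t: 17.7
position: [0.4819, -0.2079, 0.2492]
orientation: [[0.264, 0.964, -0.032], [0.964, -0.264, 0.018], [0.008, -0.036, -0.999]]
wrist_force: [0.6, 0.4, -0.0]
grip_width: 0.0851
```

Run:
```python
from h import *
st=rep(); print("yyaw",np.degrees(np.arctan2(st["orientation"][1][1],st["orientation"][0][1])))
im=get_image("wrist")[:,:,::-1].copy(); cv2.imwrite('pics/w14.png',im)
np.save("w14.npy",{k:st[k] for k in("position","orientation")},allow_pickle=True)
```

```text
t 17.7 tcp [ 0.4819 -0.2079  0.2492] tip rel dish mm [-124.9 -436.3] tipz 149.0 zax [-0.032  0.018 -0.999]
yyaw -15.291951493353105
```

View pics/w14.png

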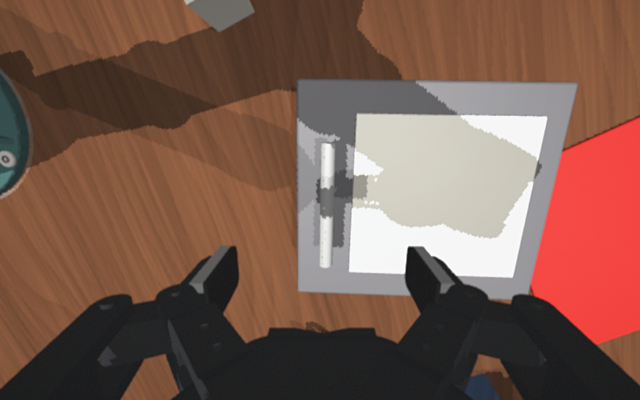

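The bar runs from (327,142) to (326,267), mid about (326.5,205), and the lid front edge is vertical at u=298, so the yaw is aligned.

Run:
```python
from h import *
st=np.load("w14.npy",allow_pickle=True).item()
a=ray("wrist",327,142.5,.148,st);b=ray("wrist",326,267,.148,st)
print("bar",(a+b)/2,np.linalg.norm(a-b),np.degrees(np.arctan2(*(a-b)[[1,0]])))
c=[ray("wrist",u,v,.108,st) for u,v in[(297,80),(577,84),(530,297),(299,292)]]
print(np.round(c,4)); e=c[0]-c[3];print("front yaw",np.degrees(np.arctan2(e[1],e[0])),np.linalg.norm(e)); e=c[1]-c[0];print("side yaw",np.degrees(np.arctan2(e[1],e[0])),np.linalg.norm(e))
fm=(c[0]+c[3])/2; d=c[1]-c[0]; d/=np.linalg.norm(d); print("bar by front edge",fm+.031*d)
print("delta", (a+b)/2-st["position"])
```

```text
bar [ 0.48448397 -0.20987209  0.148     ] 0.11133908367721573 74.64021961811315
[[ 0.4861 -0.0977  0.108 ]
 [ 0.7225 -0.1665  0.108 ]
 [ 0.6664 -0.3715  0.108 ]
 [ 0.4268 -0.306   0.108 ]]
front yaw 74.11161354642256 0.21663377644875093
side yaw -16.240981587085145 0.24623675899737885
bar by front edge [ 0.48622245 -0.21050318  0.108     ]
delta [ 0.00256975 -0.00197967 -0.1011933 ]
```

Call:
apply_moves --targets '[0.3, -0.2, -1, 0, 0, 0, -2, 0, 0, 0, -2, 0, 0, 0, -1, 0, 0, 0, 0, 0]'

```text
t: 18.25
position: [0.4855, -0.2026, 0.1842]
orientation: [[0.253, 0.967, -0.035], [0.967, -0.252, 0.022], [0.012, -0.039, -0.999]]
wrist_force: [-0.1, -0.6, -0.3]
grip_width: 0.0856
```

Run:
```python
from h import *
st=rep(); print("yyaw",np.degrees(np.arctan2(st["orientation"][1][1],st["orientation"][0][1])))
print("bar in tool",np.array(st["orientation"]).T@(np.array([.4849,-.2098,.145])-st["position"]))
im=get_image("wrist")[:,:,::-1].copy(); cv2.imwrite('pics/w15.png',im)
print(proj("wrist",[.4849,-.2098,.151],st))
```

```text
t 18.25 tcp [ 0.4855 -0.2026  0.1842] tip rel dish mm [-121.6 -430.6] tipz 84.0 zax [-0.035  0.022 -0.999]
yyaw -14.619027056119311
bar in tool [-0.00757417  0.00278382  0.03899843]
(np.float64(321.87171720184864), np.float64(247.60849879426343))
```

View pics/w15.png

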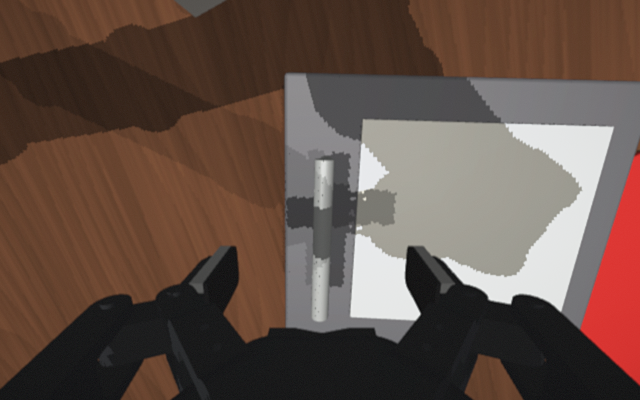

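The bar is between the jaws at u≈322. I'm lowering around it.

Call:
apply_moves --targets '[0.1, -0.4, -1.5, 0, 0, 0, -1.5, 0, 0, 0, -1.2, 0, 0, 0, -0.4, 0, 0, 0, 0, 0]'

```text
t: 18.8
position: [0.4891, -0.2078, 0.1372]
orientation: [[0.251, 0.967, -0.029], [0.968, -0.251, 0.02], [0.012, -0.033, -0.999]]
wrist_force: [0.6, 0.1, -0.0]
grip_width: 0.085
```

Run:
```python
from h import *
st=rep()
print("bar in tool",np.array(st["orientation"]).T@(np.array([.4849,-.2098,.145])-st["position"]),st["wrist_force"])
```

```text
t 18.8 tcp [ 0.4891 -0.2078  0.1372] tip rel dish mm [-117.4 -436. ] tipz 37.0 zax [-0.029  0.02  -0.999]
bar in tool [-0.00293425 -0.00380467 -0.00769625] [ 0.58322299  0.07359898 -0.02103335]
```

Call:
apply_moves --targets '[-0.36, 0, 0, 0, 0, 0, 0, 0, 0, 0, 0, 0, 0, 0, 0, 0, 0, 0, 0, 0, 0, 0, 0, 0, 0, 0, 0, 0, 0, 0, 0, 0]' --grip 0.3 --squeeze 90

```text
t: 19.6
position: [0.4825, -0.2075, 0.1387]
orientation: [[0.255, 0.966, -0.032], [0.967, -0.255, 0.023], [0.014, -0.037, -0.999]]
wrist_force: [-1.2, -0.2, -1.1]
grip_width: 0.0091
```

Call:
apply_moves --targets '[0, 0, 0, 0, 0, 0, 0, 0, 0, 0, 0, 0]'

```text
t: 19.9
position: [0.4825, -0.2075, 0.1388]
orientation: [[0.256, 0.966, -0.032], [0.967, -0.255, 0.023], [0.014, -0.037, -0.999]]
wrist_force: [-0.7, 0.7, 0.4]
grip_width: 0.009
```

The opening reads 9 mm on a 12 mm bar, so I'm looking before pulling.

Run:
```python
from h import *
im=get_image("wrist")[:,:,::-1].copy(); cv2.imwrite('pics/w16.png',im[100:400,160:500].repeat(2,0).repeat(2,1))
im=get_image("scene")[:,:,::-1]
cv2.imwrite("pics/s16a.png",cv2.resize(im[110:230,210:340],None,fx=4.5,fy=4.5,interpolation=cv2.INTER_CUBIC))
```

```text
(no output)
```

View pics/w16.png

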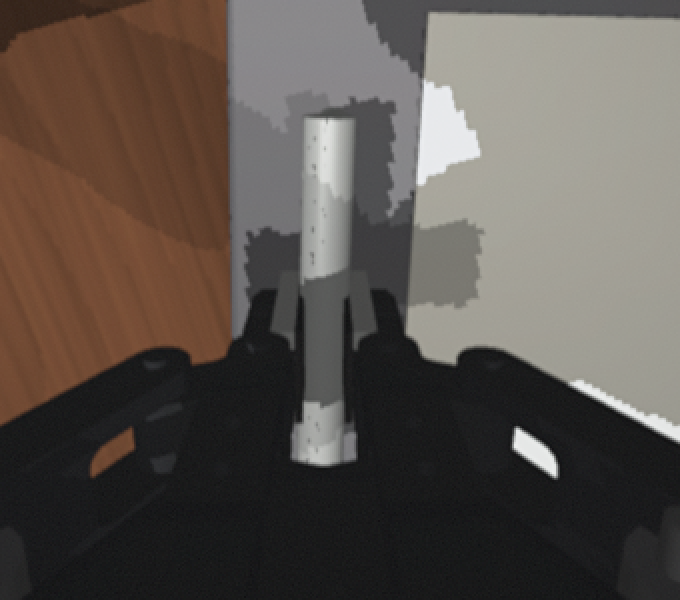

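View pics/s16a.png

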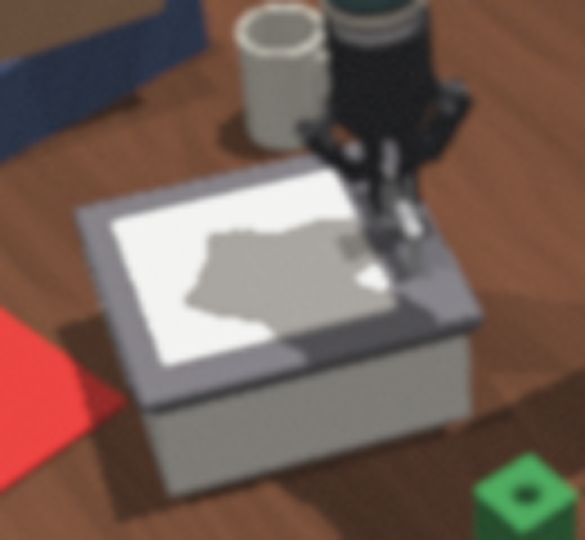

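The bar is pinched squarely between the two pads; the low reading is pad compliance. I'm starting the pull in small rows.

Call:
apply_moves --targets '[0.1, -0.03, 0.5, 0, 0.1, -0.03, 0.5, 0]'

```text
t: 20.2
position: [0.4844, -0.208, 0.1467]
orientation: [[0.256, 0.966, -0.033], [0.967, -0.255, 0.021], [0.012, -0.038, -0.999]]
wrist_force: [2.1, -0.9, -5.7]
grip_width: 0.009
```

Call:
apply_moves --targets '[0.1, -0.03, 0.4, 0, 0.1, -0.03, 0.4, 0, 0, 0, 0, 0]'

```text
t: 20.5
position: [0.4871, -0.2088, 0.1562]
orientation: [[0.256, 0.966, -0.033], [0.967, -0.255, 0.021], [0.012, -0.038, -0.999]]
wrist_force: [1.8, -1.1, -5.0]
grip_width: 0.0092
```

Call:
apply_moves --targets '[0.1, -0.03, 0.4, 0, 0.1, -0.03, 0.3, 0, 0, 0, 0, 0]'

```text
t: 20.8
position: [0.4897, -0.2096, 0.1641]
orientation: [[0.255, 0.966, -0.033], [0.967, -0.255, 0.021], [0.012, -0.037, -0.999]]
wrist_force: [3.0, -1.6, -7.2]
grip_width: 0.009
```

Run:
```python
from h import *
st=rep(); print(st["wrist_force"])
im=get_image("wrist")[:,:,::-1].copy(); cv2.imwrite('pics/w17.png',im[100:400,160:500].repeat(2,0).repeat(2,1))
im=get_image("scene")[:,:,::-1]
cv2.imwrite("pics/s17a.png",cv2.resize(im[110:230,210:340],None,fx=4.5,fy=4.5,interpolation=cv2.INTER_CUBIC))
```

```text
t 20.8 tcp [ 0.4897 -0.2096  0.1641] tip rel dish mm [-117.2 -437.7] tipz 63.9 zax [-0.033  0.021 -0.999]
[ 2.99545703 -1.60567386 -7.23620131]
```

View pics/w17.png

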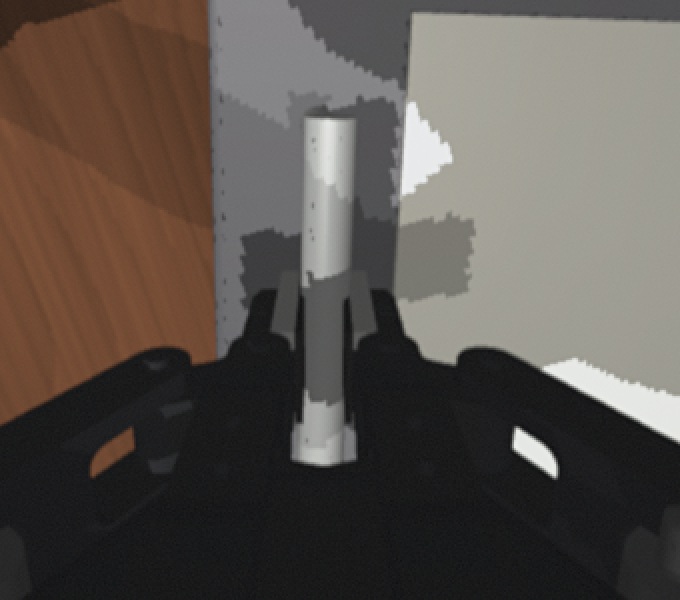

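View pics/s17a.png

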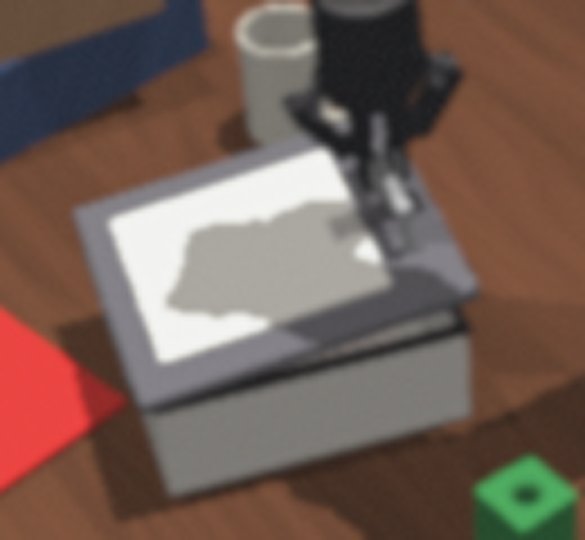

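The lid is held open at (478,290) in the crop, with the dark gap visible and the bar unmoved in the pads. The bar rise of 25.3 mm gives about 0.119 rad, or roughly 29 mm. I'm settling and making the last checks.

Call:
apply_moves --targets '[0, 0, 0, 0, 0, 0, 0, 0, 0, 0, 0, 0, 0, 0, 0, 0, 0, 0, 0, 0, 0, 0, 0, 0]'

```text
t: 21.5
position: [0.4894, -0.2095, 0.1635]
orientation: [[0.255, 0.966, -0.033], [0.967, -0.255, 0.021], [0.012, -0.037, -0.999]]
wrist_force: [2.8, -1.1, -7.3]
grip_width: 0.0087
```

Run:
```python
from h import *
st=rep(); print(st["wrist_force"],np.round(st["qvel"],2))
for g in(0,.03,.045):
    th=g/.246; d=np.array([.964,-.265,0])
    hz=np.array([.4861,-.0977,.108]); x,z=-.246,.014
    p=hz+d*(x*np.cos(th)+z*np.sin(th)-x)+np.array([0,0,-x*np.sin(th)+z*np.cos(th)-z]); u,v=proj("scene",p); print(g,(u-210)*4.5,(v-110)*4.5)
im=get_image("scene")[:,:,::-1]
a=cv2.resize(im[110:230,210:340],None,fx=3,fy=3,interpolation=cv2.INTER_CUBIC)
b=cv2.resize(im[185:305,310:440],None,fx=3,fy=3,interpolation=cv2.INTER_CUBIC)
cv2.imwrite("pics/s18.png",np.hstack([a,b]))
cv2.imwrite("pics/t18.png",get_image("top")[:,:,::-1])
```

```text
t 21.5 tcp [ 0.4894 -0.2095  0.1635] tip rel dish mm [-117.5 -437.6] tipz 63.3 zax [-0.033  0.021 -0.999]
[ 2.77143256 -1.11944002 -7.32462254] [ 0.02  0.11  0.01  0.08 -0.11 -0.02  0.06]
0 478.4151980583015 312.87341592484745
0.03 473.213423292745 283.2909485713274
0.045 468.73333907142194 268.86484457335627
```

View pics/s18.png

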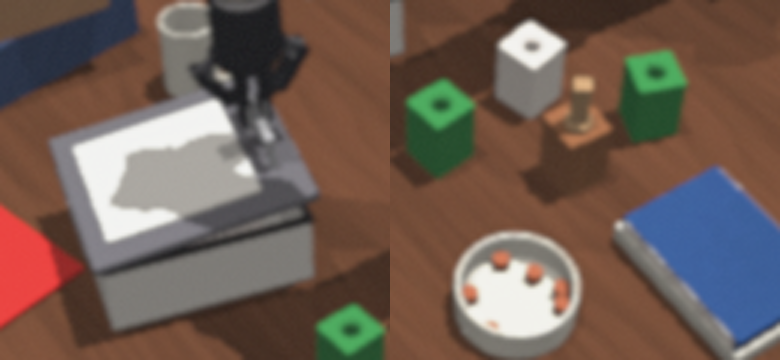

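View pics/t18.png

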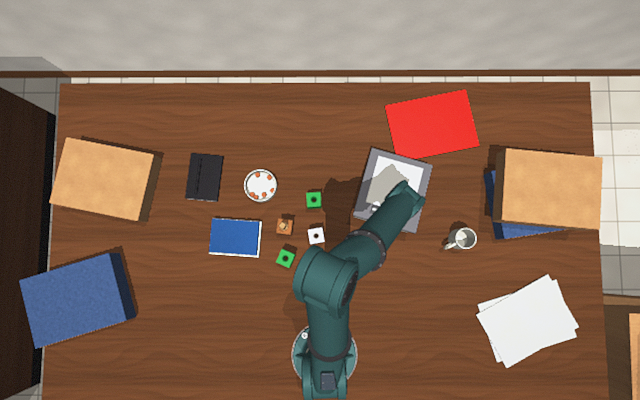

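The top and scene views show the rod upright in its block, six pellets in the dish, and the bystanders in place. The lid corner moved about 28 px in the enlarged crop; 30 mm predicts about 30. I'm handing in.

```bash
python3 -c "
from bench import *
hand_in()
s=read_state();print(s['t'],s['position'],s['wrist_force'],s['grip_width'])"
```

```text
the job is handed in; nothing more can be done
the job is handed in; nothing more can be done
```

The job is handed in at about 22 s of the 64 s allowed, with the arm still holding the lid open by about 28–29 mm. `hand_in()` gave no verdict.

**Stirring:** I swept the pellets round the dish with the rod, then pushed the middle one through the centre. The last measurements put five of the six about 23–40 mm from where they started. The sixth had moved only about 18.6 mm, too close to the 18 mm limit to count on. All six were in the dish at the last look, and only the rod went into the dish.

**Rod:** It is back in its block with the collar on the block's top, upright and let go. Its handle showed about 2 mm off the predicted spot in the wrist view, within the hole's play.

**Lid:** It broke free with no sudden jump. The gap figure comes from the bar's rise of about 25 mm, and the front corner's shift in the scene view agrees with it. The wrist reads about 7 N of lid weight and the arm is at rest.

**Bystanders:** The books, mug and notebook look unmoved in the top view.

**Readings that disagreed:**
- The two fixed cameras differed by 5–16 mm at first, so I used the wrist camera for positions.
- My first estimate of the rod tip was about 3 mm off before inserting it, and I corrected it from the image.
- The gripper read 9 mm on the 12 mm bar. A look showed the bar pinched properly between the pads.
- The highest force I saw in the pull was about 7 N, well under the stated 13–20 N peak, probably because force was only read every few rows.

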